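# Sort a pawned lot by metal for weighing

## Task

Sort the customer's lot on the black pad for appraisal: both gold pieces (signet ring and gold bar) go in the red-lined tray, the silver bar and silver napkin ring in the blue-lined tray, and the pocket watch in the cream-lined tray, since a watch is not weighed as metal. Set each piece down without dropping it, so that it rests flat on the lining the same way up as it lies now, not on another piece or on a tray's edge, and leave the balance scale and the loupe where they are.

Things in the scene. Friction and masses are not known exactly. Their poses are not given: they have to be found in the camera images.
- signet_ring: gold signet ring lying on its side (finger hole upright): plain band 24 mm outside diameter, 19.6 mm hole, 8 mm high all round, with a 14 mm wide flat-faced bezel on its +x side reaching 15 mm from the centre; about 20 g. Origin: centre of the underside, z up; grip across its y (24 mm). Starts on the black pad (pad top 3 mm above the counter).
- gold_bar: small solid gold ingot, 40 (its x) x 24 (its y) x 6 (z) mm, about 100 g. Origin: centre of the underside, z up; grip across its y (24 mm). Starts on the black pad (pad top 3 mm above the counter).
- silver_bar: small solid silver ingot, 52 (its x) x 28 (its y) x 7 (z) mm, about 100 g. Origin: centre of the underside, z up; grip across its y (28 mm). Starts on the black pad (pad top 3 mm above the counter).
- napkin_ring: silver napkin ring, a plain open tube standing on end: 44 mm outside diameter, 2 mm wall, 28 mm high, about 45 g. Origin: centre of the lower rim's plane, z up along the tube; grip across the outside (44 mm). Starts on the black pad (pad top 3 mm above the counter).
- pocket_watch: silver pocket watch lying face up, white dial: case 48 mm diameter (widest 4 to 10 mm up), 13 mm thick, crown and bow on its +x side reaching 45 mm from the centre; about 90 g. Origin: centre of the case's underside, z up; grip across its y (48 mm). Starts on the black pad (pad top 3 mm above the counter).
- tray_red: low open walnut tray lined with red cloth, 110 (its x) x 150 (its y) mm outside and 20 mm high; walls 5 mm thick, so 100 x 140 mm inside; the lining's surface is 6 mm above the tray's underside. Fixed to the counter, in a row of three beyond the pad whose order changes. Origin: centre of the underside, z up.
- tray_blue: low open walnut tray lined with blue cloth, 110 (its x) x 150 (its y) mm outside and 20 mm high; walls 5 mm thick, so 100 x 140 mm inside; the lining's surface is 6 mm above the tray's underside. Fixed to the counter, in a row of three beyond the pad whose order changes. Origin: centre of the underside, z up.
- tray_cream: low open walnut tray lined with cream cloth, 110 (its x) x 150 (its y) mm outside and 20 mm high; walls 5 mm thick, so 100 x 140 mm inside; the lining's surface is 6 mm above the tray's underside. Fixed to the counter, in a row of three beyond the pad whose order changes. Origin: centre of the underside, z up.
- scale: brass balance scale on a 200 (its x) x 100 (its y) x 22 mm walnut base, to the left of the work: pillar 212 mm high, beam along x at 188 mm with two 68 mm pans 86 mm either side of the pillar; reaches 120 mm from the centre in x. 1.8 kg, stands loose. Leave it alone. Origin: centre of the underside.
- loupe: chrome folding jeweller's loupe lying open on the counter left of the pad, 73 mm long (its x), 25 mm wide, 15 mm high, loose. Leave it alone. Origin: middle of its underside.
Things that resemble listed ones, but are neither listed nor needed, are in the scene too. Leave any purple look-alike of the pocket_watch alone. What is shaped like the napkin_ring but purple is not meant.

How it is judged:
By the outcome, as a careful person would: the job done as asked, in the order asked, and still so for the second after the job is handed in, with the robot touching nothing.
It also fails if it takes over 109 s, if anything falls off the work surface, if the arm or the gripper's body presses on something with over 40 N, if the wrist force passes 120 N, or if a joint passes its speed limit or range.

## Robot

A 6-joint arm with a two-finger parallel gripper is mounted at the origin on the work surface. World frame = base frame: x ahead of the robot, y to its left, z up, the work surface at z = 0. Lengths are in m, angles in degrees, forces in N, time in s.
With the tool pointing down it reaches from about 0.3 to 0.75 m from the base axis. Payload 8.5 kg.
Tool frame: the origin (TCP) lies between the finger pads; the fingertips stand arm.tip_reach ahead of it and the grasp point (between the pads) lies 6 mm ahead of it (arm.tip_reach is the distance from the TCP to the fingertips, in m); x points along the fingers, z is the direction in which the jaws open and shut, and the axes are right-handed (so a half turn about x gives the same grasp; the last joint's range is limited). The gripper opens to 88 mm and grips with 3 to 60 N. Pads are 18 mm wide; open, the fingers measure 123 mm over their backs; the gripper's body (75 mm by 187 mm) begins 45 mm behind the grasp point.
Start: joints at [-83.039, 21.807, 74.336, -0, 83.858, -12.336], TCP at [0.182, -0.519, 0.264] pointing down, gripper open.
Joint ranges: [-178.18, 178.18], [-50.72, 133.34], [12.68, 142.11], [-81.47, 261.47], [9.98, 163.14], [-165.26, 165.26]. Speed limits (degrees/s): [136.94, 136.94, 180, 180, 180, 180].

## Interface

Orientations are given as a 3x3 rotation matrix whose columns are the frame's x, y, z axes.
In Python, from station import arm gives the robot as it stands.
- The arm moves only by the shell command python3 -m creep 'ROWS' [FORCE]. ROWS is JSON, a list of rows, each an object of numbers: "tx", "ty", "tz": the shift along the tool's x, y, z in m; "rx", "ry", "rz": the turn, a rotation vector about the tool's x, y, z in degrees; "grip": the finger opening in m, from 0 to 0.0881. A call has exactly 8 rows; each row is the pose to reach, as a shift and turn from the pose commanded when the call began, along the tool's axes at that moment; what a row does not reach only later rows make up. A row lasts 1/8 s, in which the tool goes at most 62.5 mm and 10.7 degrees, less where a joint would pass 70% of its speed; a pose out of reach is approached as far as the arm can. A call with a gripper value outside its range is refused whole. The fingers move at their own pace and stop on an object; FORCE is the grip in N (left out, the last holds). Time passes only in rows, so rows that repeat a pose let the fingers close, or fill a call up. It gives the time, the measured TCP pose, the force and the opening at its end, in the units of the state.
- arm.state(): the state, without advancing time (a new reading comes with each control period).
- arm.get_image(name): name is "scene" or "side" or "wrist"; returns (picture, depth): 384x512x3 uint8, red, green, blue; 384x512 float32, m along the optical axis (not along the pixel's ray), 0 where there is no reading.
- arm.get_calibration(name): a dict with "fx", "fy", "cx", "cy" (pixels), "R" (3x3) and "t" (3): a world point X has camera coordinates R X + t. Camera axes: x right, y down, z forward; pixel columns grow to the right and rows downward; lengths in m; the calibration is good to about 2 mm. The wrist camera is an equidistant fisheye: a pixel r from the principal point sees the ray r / f radians off the axis. A picture is of the moment at which its call begins: read the wrist's pose just before it. get_calibration takes no time and is no camera call; for the wrist camera it gives the pose at the moment of the call.
- arm.finish_job(): hands the job in, once; it reports no verdict.
The state is a dict: "clock": time; "joint_pos": joint angles; "joint_vel": joint speeds; "joint_torque": joint torques, N m; "position": TCP position; "tool_rot": TCP orientation; "ft_force": force on the tool from outside, world axes, zero at the start; "torque": the same for the moment, N m; "opening": opening from 0.0 (shut) to 1.0 (fully open).
Only numpy, scipy, OpenCV 4.12 (cv2) and the standard library are available. Lean on these libraries where they do the work, as an engineer would, in place of code of your own. Each camera call takes 0.05 s, during which the arm holds its last target.

## Working session

There is one attempt and no reset: what is moved stays moved. The work goes in short steps, Python scripts to look and compute and a shell command to move; the robot and the scene stay as the last step left them, time stands still between calls to the robot, and variables do not carry over. Pictures are saved under pics/ and viewed, and the job is handed in when it is done.

```bash
ls; mkdir -p pics; python3 - <<'E'
from station import arm
import cv2,json
print(arm.tip_reach, {k:v for k,v in arm.state().items()})
for n in("scene","side","wrist"):
    p,d=arm.get_image(n); cv2.imwrite(f"pics/{n}0.png",p[:,:,::-1]); c=arm.get_calibration(n); print(n,c)
    import numpy as np; np.savez(f"{n}0.npz",p=p,d=d,**{k:np.array(v) for k,v in c.items()if not isinstance(v,str)})
E
```

```text
pics
0.025 {'clock': 0.0, 'joint_pos': array([-8.30423475e+01,  2.18414181e+01,  7.43852018e+01, -4.83382937e-04,
        8.38603697e+01, -1.23353218e+01]), 'joint_vel': array([ 0.09165835,  0.06038754,  0.01665892,  0.03926655,  0.0002622 ,
       -0.11905607]), 'joint_torque': array([ 2.34163046e-03, -4.37920725e+01, -2.24556613e+01,  7.14964257e-02,
        3.52507608e-02, -1.29217938e-04]), 'position': array([ 0.1816875 , -0.5188514 ,  0.26313111]), 'tool_rot': array([[-1.92241195e-04,  9.43841203e-01,  3.30399376e-01],
       [ 1.50605696e-03,  3.30399280e-01, -9.43840054e-01],
       [-9.99998847e-01,  3.16155340e-04, -1.48499497e-03]]), 'ft_force': array([-0.92655335, -0.3066941 ,  0.17104039]), 'torque': array([-0.03198984, -0.01781692, -0.00840983]), 'opening': 0.9997399499108134}
scene {'fx': 381.25835452165234, 'fy': 381.25835452165234, 'cx': 253.1129321736207, 'cy': 193.929317092893, 'R': array([[ 0.80058976,  0.59917968,  0.00630426],
       [ 0.41769377, -0.55049333, -0.72283401],
       [-0.429637  ,  0.58132676, -0.69099295]]), 't': array([-0.46252723, -0.09386184,  1.10846009])}
side {'fx': 370.0866327924535, 'fy': 370.0866327924535, 'cx': 260.50895523977795, 'cy': 194.78641570003845, 'R': array([[-0.92610106, -0.37724751, -0.00459822],
       [-0.23434557,  0.58475868, -0.77662052],
       [ 0.29566701, -0.71815152, -0.62995192]]), 't': array([0.49231836, 0.06643591, 0.96874268])}
wrist {'fx': 297.3186396354542, 'fy': 297.3186396354542, 'cx': 255.3751931303289, 'cy': 193.99993190908506, 'R': array([[ 3.29623516e-01, -9.44112229e-01, -6.60946977e-04],
       [-8.97751021e-01, -3.13653682e-01,  3.09296739e-01],
       [-2.92218142e-01, -1.01358113e-01, -9.50965347e-01]]), 't': array([-0.54951641, -0.04090104,  0.39096237])}
```

View pics/scene0.png

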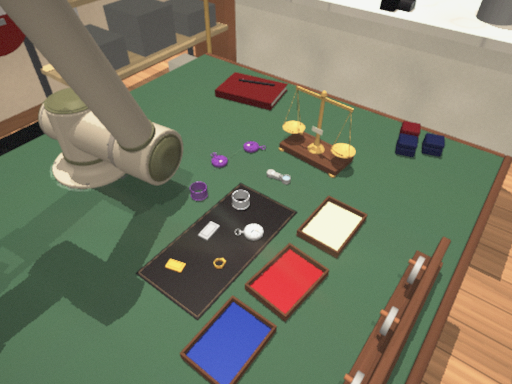

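View pics/side0.png

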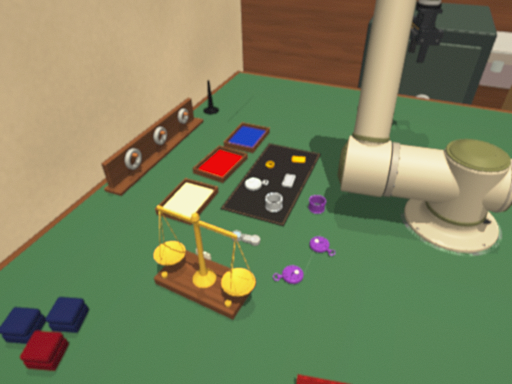

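View pics/wrist0.png

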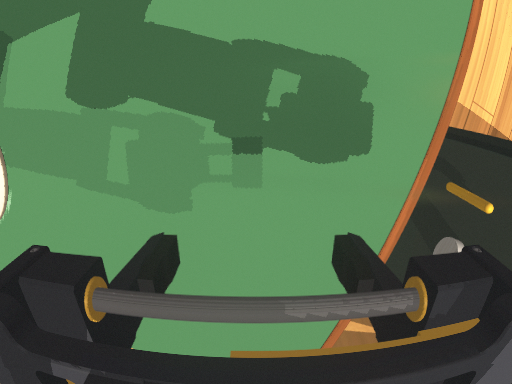

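The scene view shows the gold bar at (176,266), signet ring at (220,263), silver bar at (208,230), napkin ring at (241,200) and white-dial watch at (254,232). Purple look-alikes are at (199,190), (219,159) and (251,146), so I'll leave those. The trays are blue (230,342), red (287,281) and cream (332,226).

```bash
cat > h.py <<'E'
import numpy as np, cv2
def load(n):
    z=np.load(n); return z['p'],z['d'],dict(fx=float(z['fx']),fy=float(z['fy']),cx=float(z['cx']),cy=float(z['cy']),R=z['R'],t=z['t'])
def ray(c,uv,fish=False):
    uv=np.atleast_2d(np.asarray(uv,float)); a=(uv[:,0]-c['cx'])/c['fx']; b=(uv[:,1]-c['cy'])/c['fy']
    if fish:
        r=np.hypot(a,b)+1e-12; d=np.c_[a/r*np.sin(r),b/r*np.sin(r),np.cos(r)]
    else: d=np.c_[a,b,np.ones_like(a)]
    return -c['R'].T@c['t'], d@c['R']
def onplane(c,uv,z,fish=False):
    o,d=ray(c,uv,fish); s=(z-o[2])/d[:,2]; return o+s[:,None]*d
E
python3 - <<'E'
from h import *
for n in("scene","side"):
    p,d,c=load(n+"0.npz"); hsv=cv2.cvtColor(p,cv2.COLOR_RGB2HSV); H,S,V=cv2.split(hsv)
    print(n)
    P=lambda uv,z:onplane(c,uv,z)
    vv,uu=np.mgrid[:384,:512]
    W=P(np.c_[uu.ravel(),vv.ravel()],0.006).reshape(384,512,3)
    reg=(W[...,0]>.2)&(W[...,0]<.8)&(abs(W[...,1])<.45)
    masks=dict(red=(((H<6)|(H>174))&(S>200)&(V>120),.006),blue=((H>110)&(H<128)&(S>180)&(V>90),.006),cream=((H>15)&(H<40)&(S>20)&(S<70)&(V>190),.006),
      gold=((H>15)&(H<32)&(S>150)&(V>110),.009),bright=((S<60)&(V>110),.012),pad=((V<60)&(S<120),.003),purple=((H>130)&(H<160)&(S>120),.01))
    for k,(m,z) in masks.items():
        m=(m&reg).astype(np.uint8)
        cs,_=cv2.findContours(m,cv2.RETR_EXTERNAL,cv2.CHAIN_APPROX_NONE)
        for q in cs:
            if cv2.contourArea(q)<25: continue
            w=P(q[:,0],z)[:,:2]; r=cv2.minAreaRect((w*1000).astype(np.float32))
            print(k,q[:,0].mean(0).round(0),np.round(r[0]),np.round(r[1]),round(r[2]))
E
```

```text
scene
cream [332. 225.] [671. 198.] [129.  96.] 89
gold [219. 263.] [527. -61.] [23. 22.] 6
bright [249. 231.] [525.  57.] [66. 52.] 15
bright [208. 230.] [447.  -2.] [30. 55.] 3
bright [332. 225.] [673. 192.] [127.  94.] 89
bright [240. 199.] [442. 127.] [45. 74.] 37
bright [277. 176.] [467. 260.] [79. 43.] 4
pad [156. 266.] [ 422. -138.] [37. 77.] 1
pad [206. 220.] [417.  19.] [27. 52.] 0
pad [252. 209.] [487. 126.] [166. 101.] 0
purple [202. 186.] [329. 105.] [14. 36.] 70
purple [219. 160.] [295. 214.] [44. 46.] 24
purple [250. 146.] [327. 325.] [42. 45.] 37
side
red [220. 162.] [674. -14.] [128.  93.] 84
blue [247. 136.] [ 663. -195.] [107.  83.] 89
cream [251. 238.] [452. 256.] [23. 40.] 90
cream [188. 199.] [675. 184.] [119.  86.] 88
cream [365. 156.] [ 263. -226.] [202. 126.] 90
gold [164. 274.] [586. 436.] [13. 21.] 33
gold [237. 282.] [425. 392.] [75. 75.] 22
gold [170. 253.] [610. 377.] [73. 77.] 50
gold [197. 238.] [573. 293.] [145. 318.] 51
gold [270. 164.] [525. -59.] [28. 39.] 22
gold [298. 159.] [ 451. -119.] [45. 41.] 19
bright [247. 237.] [463. 265.] [76. 36.] 1
bright [274. 202.] [447. 112.] [47. 81.] 22
bright [188. 199.] [671. 190.] [116.  85.] 89
bright [256. 183.] [525.  57.] [59. 65.] 89
bright [288. 180.] [442.   4.] [33. 65.] 7
bright [366. 154.] [ 258. -229.] [119. 155.] 2
pad [269. 183.] [486.  -1.] [347. 166.] 90
purple [290. 275.] [325. 329.] [51. 47.] 3
purple [320. 244.] [289. 218.] [47. 47.] 16
purple [317. 204.] [335.  76.] [39. 69.] 12
```

```bash
cat >> h.py <<'E'
def plan(x,y,z,yaw):
    """yaw: world angle (deg) of tool z (jaw dir), tool x down"""
    from station import arm
    from scipy.spatial.transform import Rotation as Ro
    s=arm.state(); R=s['tool_rot']; p=s['position']
    a=np.radians(yaw); zt=np.array([np.cos(a),np.sin(a),0]); xt=np.array([0,0,-1.]); T=np.c_[xt,np.cross(zt,xt),zt]
    d=R.T@(np.array([x,y,z])-p); r=Ro.from_matrix(R.T@T).as_rotvec(degrees=True)
    print('clock',round(s['clock'],2),'pos',p.round(4),'yaw',np.degrees(np.arctan2(R[1,2],R[0,2])).round(2),'tilt',R[2,1:].round(4),'open',round(s['opening']*88.1,1),'F',s['ft_force'].round(1))
    print('t',d.round(4),'r',r.round(2))
E
python3 - <<'E'
from h import *
from station import arm
s=arm.state(); c=arm.get_calibration("wrist"); C=-c['R'].T@c['t']
print(s['tool_rot'].T@(C-s['position']), (s['tool_rot'].T@c['R'].T).round(3))
plan(.47,0,.33,0)
E
```

```text
[-1.20747036e-01  8.15306512e-02 -9.95571842e-05] [[-0.    -0.309  0.951]
 [-0.001 -0.951 -0.309]
 [ 1.    -0.001  0.   ]]
clock 0.15 pos [ 0.1817 -0.5189  0.2633] yaw -70.7 tilt [ 0.0002 -0.001 ] open 88.0 F [-0.1 -1.  -0.2]
t [-0.0662  0.4436 -0.3946] r [-7.07e+01 -4.00e-02 -5.00e-02]
```

```bash
python3 -m creep '[{"tx":-0.06,"ty":0.444,"tz":-0.395,"rx":-70.7},{"tx":-0.06,"ty":0.444,"tz":-0.395,"rx":-70.7},{"tx":-0.06,"ty":0.444,"tz":-0.395,"rx":-70.7},{"tx":-0.06,"ty":0.444,"tz":-0.395,"rx":-70.7},{"tx":-0.06,"ty":0.444,"tz":-0.395,"rx":-70.7},{"tx":-0.06,"ty":0.444,"tz":-0.395,"rx":-70.7},{"tx":-0.06,"ty":0.444,"tz":-0.395,"rx":-70.7},{"tx":-0.06,"ty":0.444,"tz":-0.395,"rx":-70.7}]' 30
python3 -m creep '[{"tx":0,"ty":0,"tz":-0},{"tx":0},{"tx":0},{"tx":0},{"tx":0},{"tx":0},{"tx":0},{"tx":0}]'
python3 - <<'E'
from h import *
plan(.47,0,.33,0)
E
```

```text
clock 0.15 pos [ 0.1817 -0.5189  0.2633] yaw -70.7 tilt [ 0.0002 -0.001 ] open 88.0 F [-0.1 -1.  -0.2]
t [-0.0662  0.4436 -0.3946] r [-7.07e+01 -4.00e-02 -5.00e-02]schema error: expected keys tx, ty, tz, rx, ry, rz, grip
schema error: expected keys tx, ty, tz, rx, ry, rz, grip
```

```bash
python3 -m creep '[{"tx":-0.06,"ty":0.444,"tz":-0.395,"rx":-70.7,"ry":0,"rz":0,"grip":0.088},{"tx":-0.06,"ty":0.444,"tz":-0.395,"rx":-70.7,"ry":0,"rz":0,"grip":0.088},{"tx":-0.06,"ty":0.444,"tz":-0.395,"rx":-70.7,"ry":0,"rz":0,"grip":0.088},{"tx":-0.06,"ty":0.444,"tz":-0.395,"rx":-70.7,"ry":0,"rz":0,"grip":0.088},{"tx":-0.06,"ty":0.444,"tz":-0.395,"rx":-70.7,"ry":0,"rz":0,"grip":0.088},{"tx":-0.06,"ty":0.444,"tz":-0.395,"rx":-70.7,"ry":0,"rz":0,"grip":0.088},{"tx":-0.06,"ty":0.444,"tz":-0.395,"rx":-70.7,"ry":0,"rz":0,"grip":0.088},{"tx":-0.06,"ty":0.444,"tz":-0.395,"rx":-70.7,"ry":0,"rz":0,"grip":0.088}]' 30
python3 - <<'E'
from h import *
plan(.47,0,.33,0)
E
```

```text
clock: 1.15
position: [0.4238, -0.0822, 0.3142]
tool_rot: [[0.0, -0.001, 1.0], [-0.0, 1.0, 0.001], [-1.0, -0.0, 0.0]]
ft_force: [0.9, -1.1, 0.3]
opening: 0.996
clock 1.15 pos [ 0.4238 -0.0822  0.3142] yaw 0.06 tilt [-0.0001  0.0002] open 87.8 F [ 0.9 -1.1  0.3]
t [-0.0158  0.0821  0.0462] r [0.06 0.01 0.01]
```

```bash
cat > look.py <<'E'
import sys
from station import arm
import numpy as np,cv2
def look(name,tag):
    c=arm.get_calibration(name); p,d=arm.get_image(name)
    np.savez(f"{name}{tag}.npz",p=p,d=d,**{k:np.array(v) for k,v in c.items() if not isinstance(v,str)})
    cv2.imwrite(f"pics/{name}{tag}.png",p[:,:,::-1])
for a in sys.argv[2:]: look(a,sys.argv[1])
print(arm.state()['position'],arm.state()['joint_vel'].round(1))
E
python3 look.py 1 wrist
```

```text
[ 0.4258893  -0.0764351   0.31495582] [ -7.9  -1.3   2.6  -0.8  -1.4 -12. ]
```

View pics/wrist1.png

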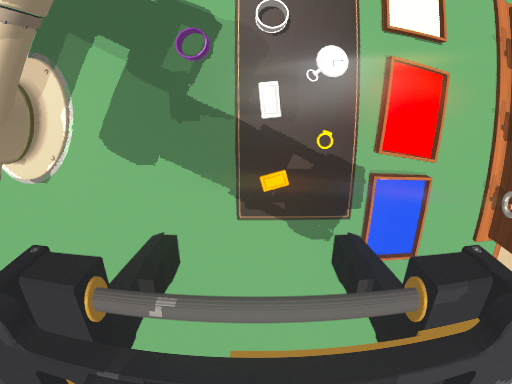

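```bash
python3 look.py 2 wrist; cat > meas.py <<'E'
import sys
from h import *
tag=sys.argv[1]
p,d,c=load(f"wrist{tag}.npz"); hsv=cv2.cvtColor(p,cv2.COLOR_RGB2HSV); H,S,V=cv2.split(hsv)
H=H.astype(int)
masks=dict(red=(((H<6)|(H>174))&(S>200)&(V>120),.006),blue=((H>110)&(H<128)&(S>180)&(V>90),.006),cream=((H>12)&(H<45)&(S>8)&(S<70)&(V>190),.006),
  gold=((H>12)&(H<34)&(S>150)&(V>110),.010),bright=((S<70)&(V>90),.012))
for k,(m,z) in masks.items():
    m=m.astype(np.uint8); m[225:]=0
    if k!='blue': m[225:]=0
    cs,_=cv2.findContours(m,cv2.RETR_EXTERNAL,cv2.CHAIN_APPROX_NONE)
    for q in cs:
        if cv2.contourArea(q)<60: continue
        w=onplane(c,q[:,0],z,True)[:,:2]; r=cv2.minAreaRect((w*1000).astype(np.float32))
        if r[0][0]<250 or r[0][0]>760: continue
        print(k,q[:,0].mean(0).round(0),np.round(r[0],1),np.round(r[1],1),round(r[2],1))
E
python3 meas.py 2; python3 - <<'E'
import cv2
p=cv2.imread('pics/wrist2.png'); cv2.imwrite('pics/crop2.png',cv2.resize(p[0:220,150:366],None,fx=2.7,fy=2.7,interpolation=cv2.INTER_CUBIC))
E
```

```text
[ 0.42473956 -0.0794963   0.31444909] [-6.8 -0.1  1.9 -1.9 -0.9 -5.8]
red [410. 116.] [673.8  -3.7] [140.9  95.1] 84.1
blue [393. 211.] [ 662.7 -161.3] [52.6 93.1] 88.4
gold [272. 185.] [ 452.2 -118.7] [41.1 26.1] 15.8
gold [323. 144.] [525.1 -55.4] [24.3 28.4] 2.6
bright [357. 187.] [ 585.  -120.2] [24.3 19.1] 89.1
bright [234.  86.] [397.8  25.8] [68.8  4.3] 90.0
bright [414.  18.] [671.5 161.3] [73.2 93.1] 89.2
bright [307.  69.] [493.8  54.3] [202.6 185.2] 89.6
```

View pics/crop2.png

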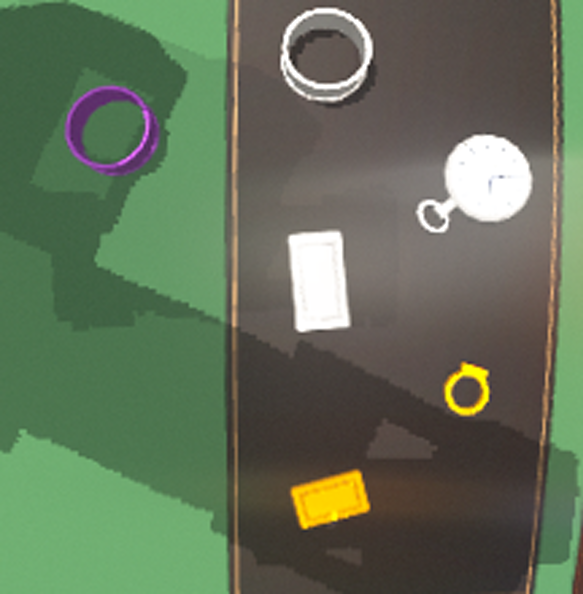

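```bash
cat > meas2.py <<'E'
import sys
from h import *
tag=sys.argv[1]
p,d,c=load(f"wrist{tag}.npz"); vv,uu=np.mgrid[:384,:512]
def W(z): return onplane(c,np.c_[uu.ravel(),vv.ravel()],z,True).reshape(384,512,3)
hsv=cv2.cvtColor(p,cv2.COLOR_RGB2HSV); H,S,V=[a.astype(int) for a in cv2.split(hsv)]
def blob(name,m,z,box):
    w=W(z); m=m&(w[...,0]>box[0])&(w[...,0]<box[1])&(w[...,1]>box[2])&(w[...,1]<box[3])
    m=m.astype(np.uint8)
    cs,_=cv2.findContours(m,cv2.RETR_EXTERNAL,cv2.CHAIN_APPROX_NONE)
    if not cs: print(name,'none'); return
    q=max(cs,key=cv2.contourArea)[:,0]; X=(onplane(c,q,z,True)[:,:2]*1000).astype(np.float32)
    r=cv2.minAreaRect(X); print(name,'rect',np.round(r[0],1),np.round(r[1],1),round(r[2],1),'minc',np.round(cv2.minEnclosingCircle(X)[0],1),'px',q.mean(0).round())
    return m,X
sil=(S<70)&(V>110)
blob('goldbar',(H>12)&(H<34)&(S>120)&(V>90),.009,(.40,.50,-.16,-.08))
g=blob('signet',(H>12)&(H<34)&(S>120)&(V>90),.011,(.48,.57,-.1,-.01))
blob('silverbar',sil,.010,(.40,.49,-.05,.05))
blob('watch',sil,.012,(.45,.57,.01,.10))
blob('napkin',(S<70)&(V>100),.031,(.39,.49,.09,.17))
# signet hole / watch case via distance transform
def case(name,m,z):
    mm=cv2.morphologyEx(m,cv2.MORPH_OPEN,cv2.getStructuringElement(cv2.MORPH_ELLIPSE,(15,15)))
    cs,_=cv2.findContours(mm,cv2.RETR_EXTERNAL,cv2.CHAIN_APPROX_NONE); q=max(cs,key=cv2.contourArea)[:,0]
    X=(onplane(c,q,z,True)[:,:2]*1000).astype(np.float32); return cv2.minEnclosingCircle(X)
w=W(.010); m=(sil&(w[...,0]>.45)&(w[...,0]<.57)&(w[...,1]>.01)&(w[...,1]<.10)).astype(np.uint8)
(cx,cy),r=case('w',m,.010); 
X=w[...,:2][m>0]*1000; D=X-[cx,cy]; far=np.hypot(*D.T)>27; print('watch case',round(cx,1),round(cy,1),round(r,1),'bow dir',np.degrees(np.arctan2(*D[far].mean(0)[::-1])).round(1),'reach',np.hypot(*D.T).max().round(1))
m,X=g; w=W(.011)
ms=m.copy(); cs,h=cv2.findContours(ms,cv2.RETR_CCOMP,cv2.CHAIN_APPROX_NONE)
hole=[k for k in range(len(cs)) if h[0][k][3]>=0]
if hole:
    q=max([cs[k] for k in hole],key=len)[:,0]; Y=(onplane(c,q,.011,True)[:,:2]*1000).astype(np.float32); (hx,hy),hr=cv2.minEnclosingCircle(Y); print('hole',round(hx,1),round(hy,1),round(hr,1))
    D=X-[hx,hy]; rr=np.hypot(*D.T); f=rr>rr.max()-2.; print('bezel dir',np.degrees(np.arctan2(*D[f].mean(0)[::-1])).round(1),'reach',rr.max().round(1))
E
python3 meas2.py 2; python3 meas2.py 1
```

```text
goldbar rect [ 452.3 -118.7] [41.7 26.8] 15.8 minc [ 452.5 -118.9] px [272. 184.]
signet rect [525.4 -55.9] [27.6 25.9] 74.1 minc [525.7 -55.2] px [323. 144.]
silverbar rect [450.2  11.8] [80.7 74.9] 1.3 minc [456.7  14.9] px [273.  94.]
watch rect [509.9  46.9] [119.8  74. ] 0.1 minc [509.7  42.9] px [315.  78.]
napkin rect [434.8 118.1] [55.3 67.9] 84.4 minc [434.4 125.5] px [261.  18.]
watch case 510.1 42.8 64.9 bow dir -33.8 reach 81.5
hole 525.5 -57.0 9.3
bezel dir 77.3 reach 16.3
goldbar rect [ 452.4 -118.8] [41.7 26.5] 15.7 minc [ 452.3 -118.7] px [274. 180.]
signet rect [525.5 -55.3] [25.7 26.6] 1.9 minc [526.  -55.5] px [325. 139.]
silverbar rect [453.2  11.7] [72.2 76.2] 0.7 minc [461.2  11.7] px [276.  88.]
watch rect [510.3  46.8] [ 73.5 119.3] 90.0 minc [510.3  41.1] px [316.  74.]
napkin rect [435.7 115.7] [65.7 50.5] 0.4 minc [433.5 121.7] px [262.  14.]
watch case 512.5 40.0 60.7 bow dir 7.0 reach 86.1
hole 525.1 -56.9 9.3
bezel dir 75.7 reach 15.9
```

```bash
python3 - <<'E'
from h import *
plan(.4524,-.1187,.05,-74.2)
E
```

```text
clock 1.25 pos [ 0.4247 -0.0795  0.3144] yaw 0.44 tilt [0.0007 0.0013] open 87.6 F [-0.7 -0.5 -0.1]
t [ 0.2645 -0.0396  0.027 ] r [ 7.464e+01  4.000e-02 -8.000e-02]
```

```bash
python3 -m creep '[{"tx":0.06,"ty":-0.039,"tz":0.027,"rx":74.2,"ry":0,"rz":0,"grip":0.055},{"tx":0.12,"ty":-0.039,"tz":0.027,"rx":74.2,"ry":0,"rz":0,"grip":0.055},{"tx":0.18,"ty":-0.039,"tz":0.027,"rx":74.2,"ry":0,"rz":0,"grip":0.055},{"tx":0.22,"ty":-0.039,"tz":0.027,"rx":74.2,"ry":0,"rz":0,"grip":0.055},{"tx":0.25,"ty":-0.039,"tz":0.027,"rx":74.2,"ry":0,"rz":0,"grip":0.055},{"tx":0.26,"ty":-0.039,"tz":0.027,"rx":74.2,"ry":0,"rz":0,"grip":0.055},{"tx":0.264,"ty":-0.039,"tz":0.027,"rx":74.2,"ry":0,"rz":0,"grip":0.055},{"tx":0.264,"ty":-0.039,"tz":0.027,"rx":74.2,"ry":0,"rz":0,"grip":0.055}]' 30
python3 look.py 3 wrist
python3 - <<'E'
from h import *
plan(.4524,-.1187,.0295,-74.2)
E
```

```text
clock: 2.25
position: [0.4499, -0.1236, 0.0496]
tool_rot: [[-0.001, 0.962, 0.273], [0.0, 0.273, -0.962], [-1.0, -0.001, -0.001]]
ft_force: [-0.3, 0.4, -0.3]
opening: 0.627
[ 0.45007532 -0.12360813  0.0499122 ] [ 0.2 -0.5 -0.3 -0.1  0.1 -0.6]
clock 2.3 pos [ 0.4501 -0.1236  0.0499] yaw -74.03 tilt [-0.0003 -0.0002] open 54.8 F [ 0.5 -0.3 -0.2]
t [ 0.0204  0.0036 -0.0041] r [ 0.17 -0.01  0.02]
```

View pics/wrist3.png

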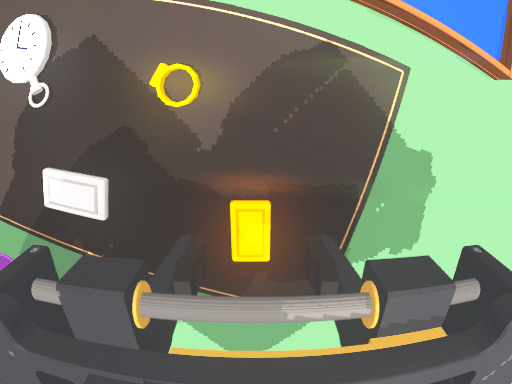

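```bash
python3 -m creep '[{"tx":0.004,"ty":0.0036,"tz":-0.0041,"rx":0.2,"ry":0,"rz":0,"grip":0.055},{"tx":0.012,"ty":0.0036,"tz":-0.0041,"rx":0.2,"ry":0,"rz":0,"grip":0.055},{"tx":0.018,"ty":0.0036,"tz":-0.0041,"rx":0.2,"ry":0,"rz":0,"grip":0.055},{"tx":0.0205,"ty":0.0036,"tz":-0.0041,"rx":0.2,"ry":0,"rz":0,"grip":0.055},{"tx":0.0205,"ty":0.0036,"tz":-0.0041,"rx":0.2,"ry":0,"rz":0,"grip":0.01},{"tx":0.0205,"ty":0.0036,"tz":-0.0041,"rx":0.2,"ry":0,"rz":0,"grip":0.01},{"tx":0.0205,"ty":0.0036,"tz":-0.0041,"rx":0.2,"ry":0,"rz":0,"grip":0.01},{"tx":0.0205,"ty":0.0036,"tz":-0.0041,"rx":0.2,"ry":0,"rz":0,"grip":0.01}]' 30
python3 - <<'E'
from h import *
plan(.4524,-.1187,.0295,-74.2)
E
```

```text
clock: 3.3
position: [0.4527, -0.1183, 0.0296]
tool_rot: [[0.0, 0.963, 0.269], [-0.0, 0.269, -0.963], [-1.0, 0.0, 0.0]]
ft_force: [-0.2, -0.8, 1.2]
opening: 0.264
clock 3.3 pos [ 0.4527 -0.1183  0.0296] yaw -74.4 tilt [0.0003 0.0003] open 23.3 F [-0.2 -0.8  1.2]
t [ 0.0001 -0.0004  0.0003] r [-0.2   0.02 -0.02]
```

```bash
python3 - <<'E'
from h import *
plan(.62,-.0385,.22,-5.9)
E
python3 -m creep '[{"tx":-0.03,"ty":0,"tz":0,"rx":0,"ry":0,"rz":0,"grip":0.01},{"tx":-0.08,"ty":0,"tz":0,"rx":0,"ry":0,"rz":0,"grip":0.01},{"tx":-0.12,"ty":0.03,"tz":-0.01,"rx":-8,"ry":0,"rz":0,"grip":0.01},{"tx":-0.14,"ty":0.07,"tz":-0.015,"rx":-17,"ry":0,"rz":0,"grip":0.01},{"tx":-0.16,"ty":0.11,"tz":-0.02,"rx":-26,"ry":0,"rz":0,"grip":0.01},{"tx":-0.18,"ty":0.14,"tz":-0.03,"rx":-36,"ry":0,"rz":0,"grip":0.01},{"tx":-0.19,"ty":0.17,"tz":-0.03,"rx":-46,"ry":0,"rz":0,"grip":0.01},{"tx":-0.19,"ty":0.183,"tz":-0.033,"rx":-56,"ry":0,"rz":0,"grip":0.01}]' 30
python3 look.py 4 wrist
python3 - <<'E'
from h import *
plan(.6702,-.0385,.05,-5.9)
E
```

```text
clock 3.3 pos [ 0.4527 -0.1183  0.0296] yaw -74.4 tilt [0.0003 0.0003] open 23.3 F [-0.2 -0.8  1.2]
t [-0.1903  0.1826 -0.0318] r [-6.85e+01  3.00e-02 -0.00e+00]
clock: 4.3
position: [0.6212, -0.0367, 0.2198]
tool_rot: [[0.001, 0.31, 0.951], [-0.0, 0.951, -0.31], [-1.0, 0.0, 0.001]]
ft_force: [-0.1, -0.6, -1.4]
opening: 0.262
[ 0.62149358 -0.03613004  0.21914866] [-1.2 -1.1  3.8 -0.3 -1.4 14.8]
clock 4.35 pos [ 0.6215 -0.0361  0.2191] yaw -17.63 tilt [0.0005 0.0003] open 23.2 F [-1.2  0.2 -1.4]
t [0.1692 0.0124 0.0471] r [-11.73   0.02  -0.03]
```

View pics/wrist4.png

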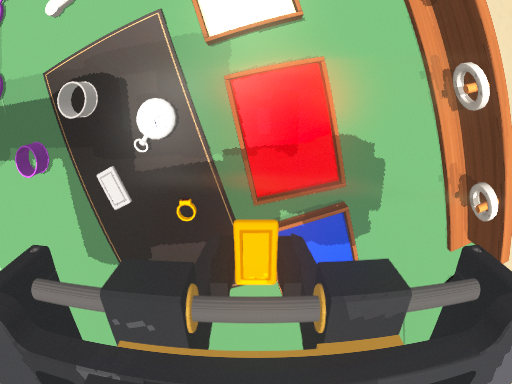

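```bash
sed -i 's/^sil=.*/sil=(S<60)\&(V>165)/; s/(S<70)&(V>100),.031/(S<50)\&(V>120),.031/' meas2.py; cat >> meas2.py <<'E'
blob('red',((H<6)|(H>174))&(S>200)&(V>120),.006,(.55,.8,-.15,.15))
blob('blue',(H>105)&(H<128)&(S>150)&(V>90),.006,(.55,.8,-.35,-.05))
blob('cream',(S<70)&(V>190),.006,(.57,.78,.08,.35))
E
python3 meas2.py 4;python3 - <<'E'
import cv2
p=cv2.imread('pics/wrist4.png'); cv2.imwrite('pics/crop4.png',cv2.resize(p[60:230,20:220],None,fx=3,fy=3,interpolation=cv2.INTER_CUBIC))
E
```

```text
goldbar rect [ 490.6 -158.8] [6.2 1.6] 0.8 minc [ 490.6 -159.6] px [192. 284.]
signet rect [527.6 -55.3] [28.6 25.7] 72.0 minc [528.2 -54.7] px [186. 209.]
silverbar rect [445.7   1. ] [28.9 51.4] 5.8 minc [446.3   1. ] px [113. 188.]
watch rect [529.7  52.5] [64.2 47.4] 62.9 minc [526.2  53. ] px [152. 125.]
napkin rect [454.3 118.8] [44.2 59.4] 67.8 minc [454.3 118.7] px [77. 99.]
watch case 533.0 59.7 24.4 bow dir -151.1 reach 95.8
hole 527.4 -56.3 9.3
bezel dir 68.1 reach 17.1
red rect [669.9 -11.6] [122.7 100.9] 84.6 minc [669.8 -10.9] px [289. 132.]
blue rect [ 667.1 -156. ] [73.6 84.6] 89.4 minc [ 667.3 -156.5] px [321. 238.]
cream rect [672.3 149.4] [ 47.5 100.3] 88.3 minc [672.6 150.4] px [244.  12.]
```

View pics/crop4.png

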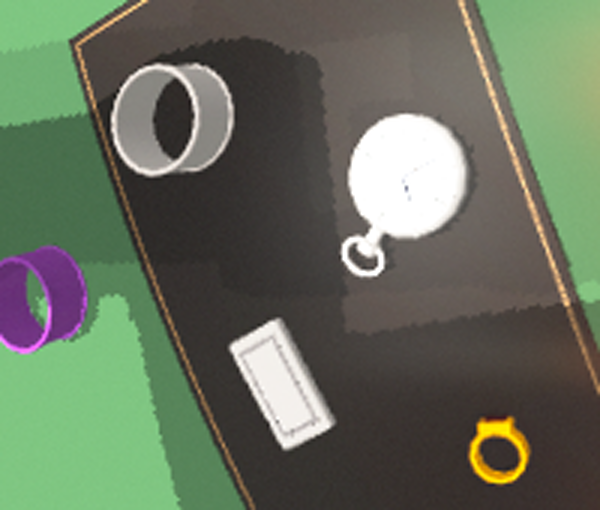

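```bash
python3 - <<'E'
from h import *
for t,pts in(("2",None),("4",None)):
    p,d,c=load(f"wrist{t}.npz"); 
    print(-c['R'].T@c['t'], (c['R'].T@[0,0,1]).round(3))
    hsv=cv2.cvtColor(p,cv2.COLOR_RGB2HSV); H,S,V=[a.astype(int) for a in cv2.split(hsv)]
    m=(((H<6)|(H>174))&(S>200)&(V>120)).astype(np.uint8)
    m[:,440:]=0
    cs,_=cv2.findContours(m,cv2.RETR_EXTERNAL,cv2.CHAIN_APPROX_NONE); q=max(cs,key=cv2.contourArea)
    a=cv2.approxPolyDP(q,8,True)[:,0]; print(a.tolist()); print((onplane(c,a,.006,True)*1000).round(0)[:,:2].tolist(), [round(float(d[v,u]),3) for u,v in a])
E
```

```text
[0.42608486 0.00418973 0.43588154] [ 0.004 -0.308 -0.951]
[[393, 68], [380, 154], [427, 162], [439, 79]]
[[636.0, 67.0], [621.0, -69.0], [712.0, -78.0], [724.0, 62.0]] [0.392, 0.43, 0.434, 0.392]
[0.64693515 0.04025928 0.34057971] [-0.095 -0.295 -0.951]
[[320, 77], [320, 93], [294, 91], [248, 125], [237, 104], [257, 196], [337, 180]]
[[725.0, 45.0], [719.0, 27.0], [692.0, 38.0], [631.0, 16.0], [627.0, 43.0], [615.0, -66.0], [712.0, -77.0]] [0.309, 0.315, 0.315, 0.327, 0.32, 0.354, 0.346]
```

```bash
python3 - <<'E'
from h import *
plan(.6671,-.0383,.05,-5.5)
E
python3 -m creep '[{"tx":0.03,"ty":0.012,"tz":0.043,"rx":-12,"ry":0,"rz":0,"grip":0.01},{"tx":0.06,"ty":0.012,"tz":0.043,"rx":-12,"ry":0,"rz":0,"grip":0.01},{"tx":0.1,"ty":0.012,"tz":0.043,"rx":-12,"ry":0,"rz":0,"grip":0.01},{"tx":0.13,"ty":0.012,"tz":0.043,"rx":-12,"ry":0,"rz":0,"grip":0.01},{"tx":0.15,"ty":0.012,"tz":0.043,"rx":-12,"ry":0,"rz":0,"grip":0.01},{"tx":0.165,"ty":0.012,"tz":0.043,"rx":-12,"ry":0,"rz":0,"grip":0.01},{"tx":0.169,"ty":0.012,"tz":0.043,"rx":-12,"ry":0,"rz":0,"grip":0.01},{"tx":0.169,"ty":0.012,"tz":0.043,"rx":-12,"ry":0,"rz":0,"grip":0.01}]' 30
python3 look.py 5 wrist
python3 - <<'E'
from h import *
plan(.6671,-.0383,.033,-5.5)
E
```

```text
clock 4.35 pos [ 0.6215 -0.0361  0.2191] yaw -17.63 tilt [0.0005 0.0003] open 23.2 F [-1.2  0.2 -1.4]
t [0.1692 0.0117 0.0441] r [-12.13   0.02  -0.03]
clock: 5.35
position: [0.6647, -0.0396, 0.0509]
tool_rot: [[0.001, 0.112, 0.994], [-0.0, 0.994, -0.112], [-1.0, -0.0, 0.001]]
ft_force: [0.1, -0.6, -0.8]
opening: 0.264
[ 0.6648849  -0.03951833  0.05121733] [ 0.1 -0.3 -0.2  0.1  0.1 -0.1]
clock 5.4 pos [ 0.6649 -0.0395  0.0512] yaw -6.42 tilt [-0.0001  0.0011] open 23.4 F [-0.3 -0.  -0.5]
t [0.0182 0.0015 0.002 ] r [-0.92  0.07  0.01]
```

View pics/wrist5.png

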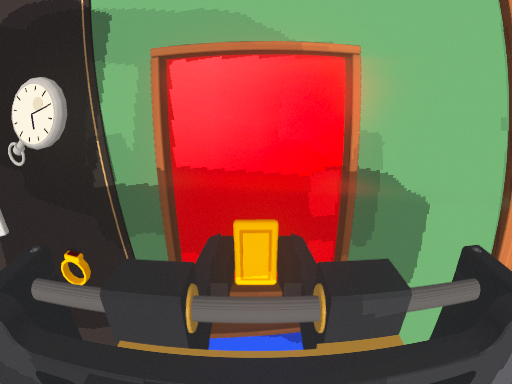

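```bash
python3 -m creep '[{"tx":0.006,"ty":0.0015,"tz":0.002,"rx":-0.9,"ry":0,"rz":0,"grip":0.01},{"tx":0.011,"ty":0.0015,"tz":0.002,"rx":-0.9,"ry":0,"rz":0,"grip":0.01},{"tx":0.015,"ty":0.0015,"tz":0.002,"rx":-0.9,"ry":0,"rz":0,"grip":0.01},{"tx":0.0175,"ty":0.0015,"tz":0.002,"rx":-0.9,"ry":0,"rz":0,"grip":0.01},{"tx":0.0182,"ty":0.0015,"tz":0.002,"rx":-0.9,"ry":0,"rz":0,"grip":0.01},{"tx":0.0182,"ty":0.0015,"tz":0.002,"rx":-0.9,"ry":0,"rz":0,"grip":0.01},{"tx":0.0182,"ty":0.0015,"tz":0.002,"rx":-0.9,"ry":0,"rz":0,"grip":0.01},{"tx":0.0182,"ty":0.0015,"tz":0.002,"rx":-0.9,"ry":0,"rz":0,"grip":0.01}]' 30
python3 - <<'E'
from h import *
plan(.6671,-.0383,.033,-5.5)
E
```

```text
clock: 6.4
position: [0.6667, -0.0382, 0.0326]
tool_rot: [[0.0, 0.096, 0.995], [-0.0, 0.995, -0.096], [-1.0, -0.0, 0.0]]
ft_force: [-3.2, 0.5, 4.9]
opening: 0.267
clock 6.4 pos [ 0.6667 -0.0382  0.0326] yaw -5.5 tilt [-0.0001  0.0002] open 23.5 F [-3.2  0.5  4.9]
t [-0.0004 -0.0001  0.0004] r [-0.    0.01  0.  ]
```

Force of about 5 N shows the bar is touching the lining. I'll open, then lift and move to the signet ring.

```bash
python3 -m creep '[{"tx":0,"ty":0,"tz":0,"rx":0,"ry":0,"rz":0,"grip":0.04},{"tx":0,"ty":0,"tz":0,"rx":0,"ry":0,"rz":0,"grip":0.04},{"tx":0,"ty":0,"tz":0,"rx":0,"ry":0,"rz":0,"grip":0.04},{"tx":-0.015,"ty":0,"tz":0,"rx":0,"ry":0,"rz":0,"grip":0.04},{"tx":-0.04,"ty":0,"tz":0,"rx":0,"ry":0,"rz":0,"grip":0.05},{"tx":-0.06,"ty":-0.01,"tz":-0.05,"rx":4,"ry":0,"rz":0,"grip":0.05},{"tx":-0.06,"ty":-0.02,"tz":-0.1,"rx":8,"ry":0,"rz":0,"grip":0.05},{"tx":-0.06,"ty":-0.032,"tz":-0.139,"rx":8,"ry":0,"rz":0,"grip":0.05}]' 30
python3 look.py 6 wrist
python3 - <<'E'
from h import *
plan(.5253,-.057,.05,-13.5)
E
python3 meas2.py 6
```

```text
clock: 7.4
position: [0.5238, -0.0567, 0.0936]
tool_rot: [[0.002, 0.234, 0.972], [-0.001, 0.972, -0.234], [-1.0, -0.0, 0.002]]
ft_force: [0.4, -0.4, 0.6]
opening: 0.564
[ 0.5196622  -0.05667821  0.09310443] [ 1.8  3.6 -8.2  0.5  4.2  2.9]
clock 7.45 pos [ 0.5197 -0.0567  0.0931] yaw -13.52 tilt [-0.0003 -0.0035] open 49.8 F [-1.1  0.9 -0.6]
t [0.0431 0.001  0.0057] r [-0.02 -0.2   0.02]
goldbar rect [ 409.3 -115.6] [40.2 13.9] 46.4 minc [ 410.8 -117. ] px [147. 296.]
signet rect [526.5 -54.7] [29.1 23.6] 76.4 minc [526.9 -54.2] px [257. 209.]
silverbar rect [446.    0.9] [29.1 51.4] 5.5 minc [445.4   1. ] px [135. 164.]
watch rect [537.2  47.8] [65.7 65. ] 61.5 minc [532.9  46.6] px [231.  67.]
napkin rect [448.8 109.7] [32.  59.1] 63.2 minc [451.3 115.2] px [92. 19.]
watch case 536.6 52.0 32.9 bow dir -163.6 reach 98.6
hole 526.3 -55.5 9.1
bezel dir 71.7 reach 16.7
red rect [673.2  -3.3] [140.4  95. ] 84.2 minc [673.3  -3.2] px [416. 102.]
blue rect [ 661.9 -151.3] [59.  94.6] 89.2 minc [ 661.5 -145.6] px [426. 253.]
cream rect [573.6  83.4] [0.4 3.9] 2.8 minc [573.6  83.4] px [276.   8.]
```

View pics/wrist6.png

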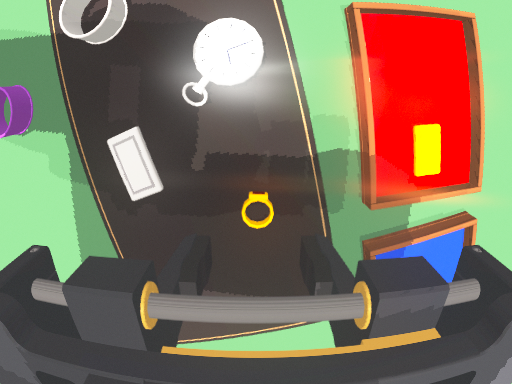

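```bash
python3 - <<'E'
from h import *
plan(.5258,-.0565,.0295,-13.6)
E
python3 -m creep '[{"tx":0.02,"ty":0.001,"tz":0.004,"rx":0,"ry":0,"rz":0,"grip":0.05},{"tx":0.034,"ty":0.001,"tz":0.004,"rx":0,"ry":0,"rz":0,"grip":0.05},{"tx":0.042,"ty":0.001,"tz":0.004,"rx":0,"ry":0,"rz":0,"grip":0.05},{"tx":0.044,"ty":0.001,"tz":0.004,"rx":0,"ry":0,"rz":0,"grip":0.05},{"tx":0.044,"ty":0.001,"tz":0.004,"rx":0,"ry":0,"rz":0,"grip":0.05},{"tx":0.044,"ty":0.001,"tz":0.004,"rx":0,"ry":0,"rz":0,"grip":0.05},{"tx":0.044,"ty":0.001,"tz":0.004,"rx":0,"ry":0,"rz":0,"grip":0.05},{"tx":0.044,"ty":0.001,"tz":0.004,"rx":0,"ry":0,"rz":0,"grip":0.05}]' 15
python3 look.py 7 wrist
python3 - <<'E'
from h import *
plan(.5258,-.0565,.0295,-13.6)
E
python3 meas2.py 7 | grep -A4 -E 'signet|hole'
```

```text
clock 7.45 pos [ 0.5197 -0.0567  0.0931] yaw -13.52 tilt [-0.0003 -0.0035] open 49.8 F [-1.1  0.9 -0.6]
t [0.0636 0.0016 0.0061] r [ 0.08 -0.2   0.02]
clock: 8.45
position: [0.5295, -0.0567, 0.0484]
tool_rot: [[0.0, 0.233, 0.972], [-0.0, 0.972, -0.233], [-1.0, -0.0, 0.0]]
ft_force: [-0.2, -0.0, -0.4]
opening: 0.569
[ 0.52949096 -0.05667922  0.04838709] [ 0.1  0.1  0.1  0.  -0.  -0.1]
clock 8.5 pos [ 0.5295 -0.0567  0.0484] yaw -13.51 tilt [-0.      0.0002] open 49.6 F [-0.6  0.5  0.3]
t [ 0.0189 -0.0007 -0.0036] r [0.09 0.01 0.  ]
signet rect [526.9 -54.4] [29.3 23.9] 76.5 minc [527.1 -54. ] px [249. 237.]
silverbar rect [446.5   1.1] [29.8 51.3] 5.6 minc [446.1   1.2] px [101. 181.]
watch rect [526.4  56.9] [63.1 51.9] 6.6 minc [525.8  53.6] px [206.  58.]
napkin rect [448.9 105.1] [22.1 63.6] 60.4 minc [453.  112.4] px [49. 14.]
watch case 534.8 59.7 25.2 bow dir -152.4 reach 98.1
hole 526.8 -54.8 9.0
bezel dir 76.3 reach 16.1
red rect [673.8  -3.3] [140.2  93.9] 84.2 minc [673.3  -3.2] px [443. 123.]
blue rect [ 666.6 -130.7] [12.1 15.7] 87.1 minc [ 666.9 -129.3] px [449. 274.]
cream none
```

View pics/wrist7.png

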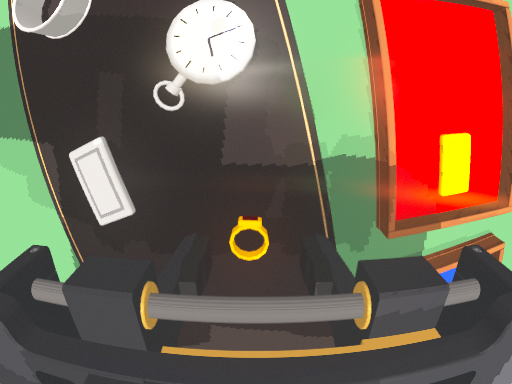

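```bash
python3 -m creep '[{"tx":0.005,"ty":0,"tz":-0.0033,"rx":0,"ry":0,"rz":0,"grip":0.05},{"tx":0.012,"ty":0,"tz":-0.0033,"rx":0,"ry":0,"rz":0,"grip":0.05},{"tx":0.017,"ty":0,"tz":-0.0033,"rx":0,"ry":0,"rz":0,"grip":0.05},{"tx":0.019,"ty":0,"tz":-0.0033,"rx":0,"ry":0,"rz":0,"grip":0.04},{"tx":0.019,"ty":0,"tz":-0.0033,"rx":0,"ry":0,"rz":0,"grip":0.01},{"tx":0.019,"ty":0,"tz":-0.0033,"rx":0,"ry":0,"rz":0,"grip":0.01},{"tx":0.019,"ty":0,"tz":-0.0033,"rx":0,"ry":0,"rz":0,"grip":0.01},{"tx":0.019,"ty":0,"tz":-0.0033,"rx":0,"ry":0,"rz":0,"grip":0.01}]' 15
python3 - <<'E'
from h import *
plan(.6736,.029,.1,-5.5)
E
```

```text
clock: 9.5
position: [0.5263, -0.0559, 0.0294]
tool_rot: [[0.0, 0.233, 0.972], [-0.0, 0.972, -0.233], [-1.0, -0.0, 0.0]]
ft_force: [-0.2, -0.4, -0.4]
opening: 0.252
clock 9.5 pos [ 0.5263 -0.0559  0.0294] yaw -13.5 tilt [-0.      0.0002] open 22.2 F [-0.2 -0.4 -0.4]
t [-0.0706  0.117   0.1234] r [-8.    0.01  0.  ]
```

```bash
python3 -m creep '[{"tx":-0.02,"ty":0,"tz":0,"rx":0,"ry":0,"rz":0,"grip":0.01},{"tx":-0.05,"ty":0,"tz":0,"rx":0,"ry":0,"rz":0,"grip":0.01},{"tx":-0.07,"ty":0.03,"tz":0.03,"rx":-4,"ry":0,"rz":0,"grip":0.01},{"tx":-0.07,"ty":0.07,"tz":0.07,"rx":-8,"ry":0,"rz":0,"grip":0.01},{"tx":-0.065,"ty":0.1,"tz":0.11,"rx":-8,"ry":0,"rz":0,"grip":0.01},{"tx":-0.045,"ty":0.117,"tz":0.123,"rx":-8,"ry":0,"rz":0,"grip":0.01},{"tx":-0.025,"ty":0.117,"tz":0.123,"rx":-8,"ry":0,"rz":0,"grip":0.01},{"tx":-0.025,"ty":0.117,"tz":0.123,"rx":-8,"ry":0,"rz":0,"grip":0.01}]' 15
python3 look.py 8 wrist
python3 - <<'E'
from h import *
plan(.6736,.0283,.0328,-5.5)
E
```

```text
clock: 10.5
position: [0.6724, 0.0294, 0.0527]
tool_rot: [[-0.003, 0.096, 0.995], [0.0, 0.995, -0.096], [-1.0, 0.0, -0.003]]
ft_force: [-1.1, 0.0, 0.2]
opening: 0.254
[0.67290647 0.02914425 0.05405236] [-0.2 -1.5 -1.1 -0.   0.1 -0. ]
clock 10.55 pos [0.6729 0.0291 0.0541] yaw -5.5 tilt [ 0.     -0.0012] open 22.6 F [ 1.  -0.3 -0.1]
t [ 0.0213 -0.0008  0.0008] r [-0.   -0.07 -0.  ]
```

View pics/wrist8.png

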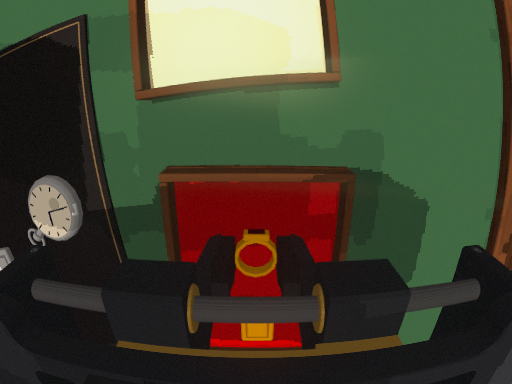

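```bash
python3 -m creep '[{"tx":0.007,"ty":-0.001,"tz":0.001,"rx":0,"ry":0,"rz":0,"grip":0.01},{"tx":0.013,"ty":-0.001,"tz":0.001,"rx":0,"ry":0,"rz":0,"grip":0.01},{"tx":0.018,"ty":-0.001,"tz":0.001,"rx":0,"ry":0,"rz":0,"grip":0.01},{"tx":0.0205,"ty":-0.001,"tz":0.001,"rx":0,"ry":0,"rz":0,"grip":0.01},{"tx":0.0215,"ty":-0.001,"tz":0.001,"rx":0,"ry":0,"rz":0,"grip":0.01},{"tx":0.0215,"ty":-0.001,"tz":0.001,"rx":0,"ry":0,"rz":0,"grip":0.01},{"tx":0.0215,"ty":-0.001,"tz":0.001,"rx":0,"ry":0,"rz":0,"grip":0.01},{"tx":0.0215,"ty":-0.001,"tz":0.001,"rx":0,"ry":0,"rz":0,"grip":0.01}]' 15
python3 - <<'E'
from h import *
plan(.6736,.0283,.0324,-5.5)
E
```

```text
clock: 11.55
position: [0.6741, 0.0281, 0.0329]
tool_rot: [[0.0, 0.096, 0.995], [0.0, 0.995, -0.096], [-1.0, 0.0, 0.0]]
ft_force: [-0.2, 0.3, -0.0]
opening: 0.256
clock 11.55 pos [0.6741 0.0281 0.0329] yaw -5.5 tilt [0.     0.0002] open 22.6 F [-0.2  0.3 -0. ]
t [ 0.0005  0.0002 -0.0005] r [-0.    0.01 -0.  ]
```

```bash
python3 -m creep '[{"tx":0.0007,"ty":0,"tz":0,"rx":0,"ry":0,"rz":0,"grip":0.01},{"tx":0.0007,"ty":0,"tz":0,"rx":0,"ry":0,"rz":0,"grip":0.01},{"tx":0.0007,"ty":0,"tz":0,"rx":0,"ry":0,"rz":0,"grip":0.036},{"tx":0.0007,"ty":0,"tz":0,"rx":0,"ry":0,"rz":0,"grip":0.036},{"tx":0.0007,"ty":0,"tz":0,"rx":0,"ry":0,"rz":0,"grip":0.036},{"tx":-0.015,"ty":0,"tz":0,"rx":0,"ry":0,"rz":0,"grip":0.036},{"tx":-0.05,"ty":0,"tz":0,"rx":0,"ry":0,"rz":0,"grip":0.055},{"tx":-0.08,"ty":0,"tz":-0.02,"rx":0,"ry":0,"rz":0,"grip":0.055}]' 15
python3 - <<'E'
from h import *
plan(.446,.001,.0492,5.6)
E
```

```text
clock: 12.55
position: [0.6548, 0.0298, 0.115]
tool_rot: [[0.003, 0.096, 0.995], [-0.0, 0.995, -0.096], [-1.0, -0.0, 0.003]]
ft_force: [0.6, 0.8, 0.4]
opening: 0.612
clock 12.55 pos [0.6548 0.0298 0.115 ] yaw -5.51 tilt [-0.0001  0.0025] open 54.0 F [0.6 0.8 0.4]
t [ 0.0653 -0.0487 -0.2053] r [-11.11   0.14   0.02]
```

```bash
python3 -m creep '[{"tx":0.01,"ty":-0.02,"tz":-0.06,"rx":-5,"ry":0,"rz":0,"grip":0.055},{"tx":0.01,"ty":-0.03,"tz":-0.12,"rx":-11.1,"ry":0,"rz":0,"grip":0.055},{"tx":0.01,"ty":-0.048,"tz":-0.17,"rx":-11.1,"ry":0,"rz":0,"grip":0.055},{"tx":0.01,"ty":-0.048,"tz":-0.2,"rx":-11.1,"ry":0,"rz":0,"grip":0.055},{"tx":0.03,"ty":-0.048,"tz":-0.205,"rx":-11.1,"ry":0,"rz":0,"grip":0.055},{"tx":0.055,"ty":-0.048,"tz":-0.205,"rx":-11.1,"ry":0,"rz":0,"grip":0.055},{"tx":0.065,"ty":-0.048,"tz":-0.205,"rx":-11.1,"ry":0,"rz":0,"grip":0.055},{"tx":0.065,"ty":-0.048,"tz":-0.205,"rx":-11.1,"ry":0,"rz":0,"grip":0.055}]' 30
python3 look.py 9 wrist
python3 - <<'E'
from h import *
plan(.4462,.001,.0297,5.6)
E
python3 meas2.py 9
```

```text
clock: 13.55
position: [0.4457, 0.0018, 0.048]
tool_rot: [[-0.0, -0.098, 0.995], [0.0, 0.995, 0.098], [-1.0, 0.0, -0.0]]
ft_force: [1.0, -0.5, 0.2]
opening: 0.619
[0.44590169 0.00178858 0.0483376 ] [ 0.  -0.5 -0.1  0.1  0.   0. ]
clock 13.6 pos [0.4459 0.0018 0.0483] yaw 5.6 tilt [-0.0003  0.0007] open 54.7 F [-0.5  0.9 -0.7]
t [ 0.0186 -0.0008  0.0002] r [0.   0.04 0.01]
goldbar rect [450.2 -97. ] [28.6 99.1] 87.4 minc [449.2 -96.9] px [240. 351.]
signet rect [525.  -87.8] [91.1 14.6] 5.7 minc [525.1 -88.3] px [342. 348.]
silverbar rect [444.5   1.9] [27.8 51.9] 5.7 minc [444.5   1.9] px [252. 237.]
watch rect [530.1  58.3] [74.2 50.1] 8.6 minc [532.6  46.1] px [401. 173.]
napkin rect [447.6 114.6] [44.4 35.9] 7.7 minc [447.1 119.1] px [279.  30.]
watch case 533.9 54.7 29.1 bow dir -157.6 reach 95.3
red rect [650.    6.2] [28.7 78.4] 30.6 minc [662.4  13.5] px [506. 234.]
blue none
cream none
```

View pics/wrist9.png

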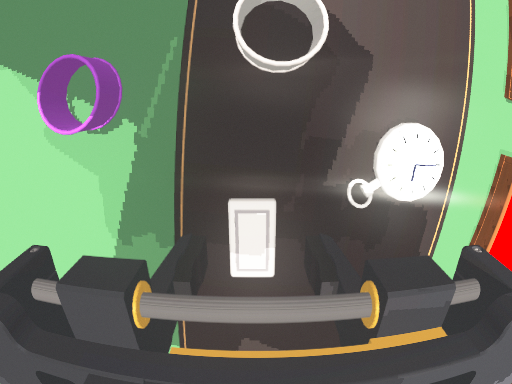

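```bash
python3 -m creep '[{"tx":0.006,"ty":0,"tz":-0.0005,"rx":0,"ry":0,"rz":0,"grip":0.055},{"tx":0.012,"ty":0,"tz":-0.0005,"rx":0,"ry":0,"rz":0,"grip":0.055},{"tx":0.017,"ty":0,"tz":-0.0005,"rx":0,"ry":0,"rz":0,"grip":0.055},{"tx":0.0188,"ty":0,"tz":-0.0005,"rx":0,"ry":0,"rz":0,"grip":0.045},{"tx":0.0188,"ty":0,"tz":-0.0005,"rx":0,"ry":0,"rz":0,"grip":0.01},{"tx":0.0188,"ty":0,"tz":-0.0005,"rx":0,"ry":0,"rz":0,"grip":0.01},{"tx":0.0188,"ty":0,"tz":-0.0005,"rx":0,"ry":0,"rz":0,"grip":0.01},{"tx":0.0188,"ty":0,"tz":-0.0005,"rx":0,"ry":0,"rz":0,"grip":0.01}]' 35
python3 - <<'E'
from h import *
plan(.6,-.14,.15,0)
for t in "26":
    p,d,c=load(f"wrist{t}.npz")
    hsv=cv2.cvtColor(p,cv2.COLOR_RGB2HSV); H,S,V=[a.astype(int) for a in cv2.split(hsv)]
    m=((H>105)&(H<128)&(S>150)&(V>90)).astype(np.uint8); m=cv2.morphologyEx(m,cv2.MORPH_OPEN,np.ones((5,5)))
    cs,_=cv2.findContours(m,cv2.RETR_EXTERNAL,cv2.CHAIN_APPROX_NONE); q=max(cs,key=cv2.contourArea)
    a=cv2.approxPolyDP(q,5,True)[:,0]; print(a.tolist()); print((onplane(c,a,.006,True)*1000).round(0)[:,:2].tolist())
p,d,c=load("scene0.npz")
hsv=cv2.cvtColor(p,cv2.COLOR_RGB2HSV); H,S,V=[a.astype(int) for a in cv2.split(hsv)]
for k,m in dict(blue=(H>105)&(H<128)&(S>150)&(V>90),red=((H<6)|(H>174))&(S>200)&(V>120)).items():
    m=m.astype(np.uint8); m[:240]=0;m=cv2.morphologyEx(m,cv2.MORPH_OPEN,np.ones((5,5)))
    cs,_=cv2.findContours(m,cv2.RETR_EXTERNAL,cv2.CHAIN_APPROX_NONE); q=max(cs,key=cv2.contourArea)
    a=cv2.approxPolyDP(q,5,True)[:,0]; print(k,(onplane(c,a,.006)*1000).round(0)[:,:2].tolist())
E
```

```text
clock: 14.6
position: [0.445, 0.0018, 0.0291]
tool_rot: [[0.0, -0.098, 0.995], [-0.0, 0.995, 0.098], [-1.0, -0.0, 0.0]]
ft_force: [-0.1, 0.3, 0.3]
opening: 0.308
clock 14.6 pos [0.445  0.0018 0.0291] yaw 5.6 tilt [-0.      0.0001] open 27.1 F [-0.1  0.3  0.3]
t [-0.1209 -0.1563  0.1404] r [5.6  0.01 0.  ]
[[374, 184], [366, 243], [379, 257], [406, 256], [421, 185]]
[[616.0, -117.0], [617.0, -222.0], [648.0, -251.0], [705.0, -253.0], [707.0, -118.0]]
[[463, 230], [380, 258], [422, 255], [451, 281]]
[[709.0, -124.0], [619.0, -126.0], [661.0, -136.0], [699.0, -181.0]]
blue [[618.0, -115.0], [610.0, -241.0], [692.0, -246.0], [703.0, -233.0], [704.0, -121.0]]Traceback (most recent call last):
  File "<stdin>", line 13, in <module>
ValueError: max() iterable argument is empty
```

```bash
python3 -m creep '[{"tx":-0.03,"ty":0,"tz":0,"rx":0,"ry":0,"rz":0,"grip":0.01},{"tx":-0.07,"ty":0,"tz":0,"rx":0,"ry":0,"rz":0,"grip":0.01},{"tx":-0.11,"ty":-0.04,"tz":0.03,"rx":5,"ry":0,"rz":0,"grip":0.01},{"tx":-0.12,"ty":-0.08,"tz":0.07,"rx":6,"ry":0,"rz":0,"grip":0.01},{"tx":-0.12,"ty":-0.12,"tz":0.11,"rx":6,"ry":0,"rz":0,"grip":0.01},{"tx":-0.12,"ty":-0.16,"tz":0.14,"rx":6,"ry":0,"rz":0,"grip":0.01},{"tx":-0.12,"ty":-0.2,"tz":0.17,"rx":6,"ry":0,"rz":0,"grip":0.01},{"tx":-0.12,"ty":-0.23,"tz":0.188,"rx":6,"ry":0,"rz":0,"grip":0.01}]' 35
python3 look.py 10 wrist
python3 - <<'E'
from h import *
plan(.6595,-.224,.05,-1)
p,d,c=load("wrist10.npz")
hsv=cv2.cvtColor(p,cv2.COLOR_RGB2HSV); H,S,V=[a.astype(int) for a in cv2.split(hsv)]
m=((H>105)&(H<128)&(S>150)&(V>60)).astype(np.uint8); m=cv2.morphologyEx(m,cv2.MORPH_OPEN,np.ones((5,5)))
cs,_=cv2.findContours(m,cv2.RETR_EXTERNAL,cv2.CHAIN_APPROX_NONE); q=max(cs,key=cv2.contourArea)
a=cv2.approxPolyDP(q,5,True)[:,0]; print(a.tolist()); print((onplane(c,a,.006,True)*1000).round(0)[:,:2].tolist())
E
```

```text
clock: 15.6
position: [0.6554, -0.2102, 0.1483]
tool_rot: [[-0.0, 0.007, 1.0], [0.0, 1.0, -0.007], [-1.0, 0.0, -0.0]]
ft_force: [-1.0, 0.7, -1.2]
opening: 0.309
[ 0.65656294 -0.2133934   0.14788842] [ 1.  -2.5  6.4 -0.1 -3.8  2. ]
clock 15.65 pos [ 0.6566 -0.2134  0.1479] yaw -0.55 tilt [-0.0013  0.0008] open 27.4 F [-2.6 -1.7 -1.5]
t [ 0.0979 -0.0105  0.003 ] r [0.45 0.05 0.07]
[[314, 89], [307, 95], [203, 103], [209, 229], [228, 230], [230, 209], [281, 209], [283, 229], [309, 228]]
[[708.0, -118.0], [702.0, -124.0], [611.0, -130.0], [610.0, -251.0], [629.0, -252.0], [632.0, -230.0], [680.0, -230.0], [683.0, -251.0], [709.0, -251.0]]
```

View pics/wrist10.png

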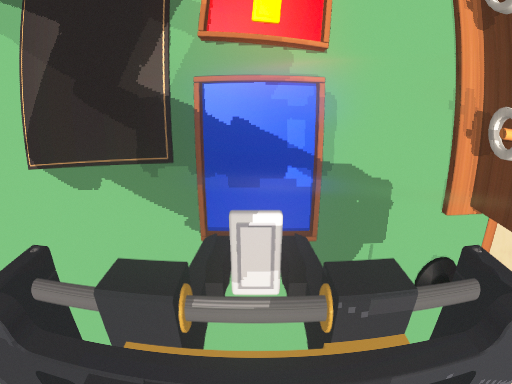

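```bash
python3 -m creep '[{"tx":0.03,"ty":-0.008,"tz":0.002,"rx":0,"ry":0,"rz":0,"grip":0.01},{"tx":0.06,"ty":-0.008,"tz":0.003,"rx":0,"ry":0,"rz":0,"grip":0.01},{"tx":0.08,"ty":-0.008,"tz":0.003,"rx":0,"ry":0,"rz":0,"grip":0.01},{"tx":0.095,"ty":-0.008,"tz":0.003,"rx":0,"ry":0,"rz":0,"grip":0.01},{"tx":0.105,"ty":-0.008,"tz":0.003,"rx":0,"ry":0,"rz":0,"grip":0.01},{"tx":0.11,"ty":-0.008,"tz":0.003,"rx":0,"ry":0,"rz":0,"grip":0.01},{"tx":0.11,"ty":-0.008,"tz":0.003,"rx":0,"ry":0,"rz":0,"grip":0.01},{"tx":0.11,"ty":-0.008,"tz":0.003,"rx":0,"ry":0,"rz":0,"grip":0.01}]' 35
python3 - <<'E'
from h import *
plan(.6595,-.2215,.0322,-1)
E
```

```text
clock: 16.65
position: [0.6578, -0.2169, 0.0396]
tool_rot: [[0.001, 0.007, 1.0], [-0.001, 1.0, -0.007], [-1.0, -0.001, 0.001]]
ft_force: [-0.1, -0.3, -0.2]
opening: 0.309
clock 16.65 pos [ 0.6578 -0.2169  0.0396] yaw -0.4 tilt [-0.0005  0.001 ] open 27.2 F [-0.1 -0.3 -0.2]
t [ 0.0075 -0.0046  0.0018] r [0.6  0.06 0.03]
```

```bash
python3 -m creep '[{"tx":0.002,"ty":-0.005,"tz":0.002,"rx":0.5,"ry":0,"rz":0,"grip":0.01},{"tx":0.005,"ty":-0.005,"tz":0.002,"rx":0.5,"ry":0,"rz":0,"grip":0.01},{"tx":0.0075,"ty":-0.005,"tz":0.002,"rx":0.5,"ry":0,"rz":0,"grip":0.01},{"tx":0.0075,"ty":-0.005,"tz":0.002,"rx":0.5,"ry":0,"rz":0,"grip":0.01},{"tx":0.0075,"ty":-0.005,"tz":0.002,"rx":0.5,"ry":0,"rz":0,"grip":0.01},{"tx":0.0075,"ty":-0.005,"tz":0.002,"rx":0.5,"ry":0,"rz":0,"grip":0.01},{"tx":0.0075,"ty":-0.005,"tz":0.002,"rx":0.5,"ry":0,"rz":0,"grip":0.01},{"tx":0.0075,"ty":-0.005,"tz":0.002,"rx":0.5,"ry":0,"rz":0,"grip":0.01}]' 35
python3 - <<'E'
from h import *
plan(.6595,-.2215,.0322,-1)
E
```

```text
clock: 17.65
position: [0.6594, -0.222, 0.0321]
tool_rot: [[0.0, 0.016, 1.0], [-0.001, 1.0, -0.016], [-1.0, -0.001, 0.0]]
ft_force: [-2.3, 1.1, 6.7]
opening: 0.311
clock 17.65 pos [ 0.6594 -0.222   0.0321] yaw -0.9 tilt [-0.0005  0.0003] open 27.4 F [-2.3  1.1  6.7]
t [-0.0001  0.0005  0.0001] r [0.1  0.02 0.03]
```

```bash
python3 -m creep '[{"tx":0,"ty":0,"tz":0,"rx":0,"ry":0,"rz":0,"grip":0.042},{"tx":0,"ty":0,"tz":0,"rx":0,"ry":0,"rz":0,"grip":0.042},{"tx":0,"ty":0,"tz":0,"rx":0,"ry":0,"rz":0,"grip":0.042},{"tx":-0.02,"ty":0,"tz":0,"rx":0,"ry":0,"rz":0,"grip":0.042},{"tx":-0.06,"ty":0,"tz":0,"rx":0,"ry":0,"rz":0,"grip":0.06},{"tx":-0.1,"ty":0.03,"tz":-0.03,"rx":0,"ry":0,"rz":0,"grip":0.07},{"tx":-0.115,"ty":0.07,"tz":-0.07,"rx":0,"ry":0,"rz":0,"grip":0.07},{"tx":-0.115,"ty":0.11,"tz":-0.11,"rx":0,"ry":0,"rz":0,"grip":0.07}]' 35
python3 -m creep '[{"tx":0,"ty":0.05,"tz":-0.03,"rx":0,"ry":0,"rz":0,"grip":0.07},{"tx":0,"ty":0.09,"tz":-0.06,"rx":0,"ry":0,"rz":0,"grip":0.07},{"tx":0,"ty":0.12,"tz":-0.08,"rx":0,"ry":0,"rz":0,"grip":0.07},{"tx":0,"ty":0.14,"tz":-0.1,"rx":0,"ry":0,"rz":0,"grip":0.07},{"tx":0,"ty":0.16,"tz":-0.11,"rx":0,"ry":0,"rz":0,"grip":0.07},{"tx":0,"ty":0.16,"tz":-0.11,"rx":0,"ry":0,"rz":0,"grip":0.07},{"tx":0,"ty":0.16,"tz":-0.11,"rx":0,"ry":0,"rz":0,"grip":0.07},{"tx":0,"ty":0.16,"tz":-0.11,"rx":0,"ry":0,"rz":0,"grip":0.07}]' 35
python3 look.py 11 wrist
python3 - <<'E'
from h import *
plan(.447,.119,.07,0)
E
python3 meas2.py 11 | grep -E 'nap|watch|cream|red'
```

```text
clock: 18.65
position: [0.5504, -0.1092, 0.149]
tool_rot: [[0.004, 0.016, 1.0], [-0.001, 1.0, -0.016], [-1.0, -0.001, 0.004]]
ft_force: [1.5, 0.3, -0.6]
opening: 0.789
clock: 19.65
position: [0.4442, 0.051, 0.1466]
tool_rot: [[0.0, 0.017, 1.0], [-0.0, 1.0, -0.017], [-1.0, -0.0, 0.0]]
ft_force: [0.6, 0.2, -0.6]
opening: 0.795
[0.44411506 0.05103123 0.14654689] [ 0.   0.1  0.2  0.  -0.1  0. ]
clock 19.7 pos [0.4441 0.051  0.1465] yaw -0.95 tilt [-0.0001  0.0002] open 70.0 F [-0.  -0.5 -0.1]
t [0.0765 0.068  0.0017] r [-0.95  0.01  0.01]
watch rect [536.3  60. ] [45.4 41.5] 80.5 minc [534.   60.2] px [352. 180.]
napkin rect [446.1 122.1] [44.  44.1] 89.7 minc [446.5 121.7] px [256. 113.]
watch case 534.4 58.1 17.5 bow dir -170.6 reach 93.8
red rect [676.7   9.5] [110.2  90.4] 84.3 minc [676.8  15.5] px [455. 218.]
cream rect [677.1 192.3] [137.9  90. ] 89.0 minc [677.4 192.1] px [471.  62.]
```

View pics/wrist11.png

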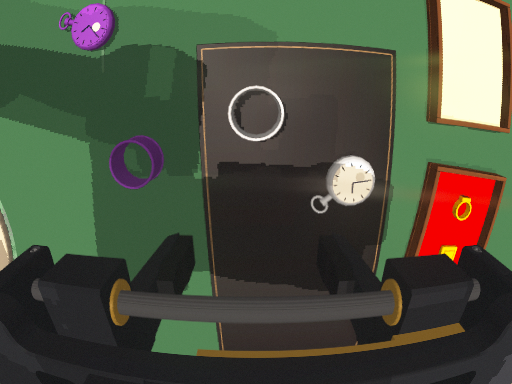

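```bash
python3 -m creep '[{"tx":0,"ty":0.05,"tz":0.001,"rx":0,"ry":0,"rz":0,"grip":0.07},{"tx":0.01,"ty":0.071,"tz":0.001,"rx":0,"ry":0,"rz":0,"grip":0.07},{"tx":0.04,"ty":0.071,"tz":0.001,"rx":0,"ry":0,"rz":0,"grip":0.07},{"tx":0.07,"ty":0.071,"tz":0.001,"rx":0,"ry":0,"rz":0,"grip":0.07},{"tx":0.09,"ty":0.071,"tz":0.001,"rx":0,"ry":0,"rz":0,"grip":0.07},{"tx":0.1,"ty":0.071,"tz":0.001,"rx":0,"ry":0,"rz":0,"grip":0.07},{"tx":0.1,"ty":0.071,"tz":0.001,"rx":0,"ry":0,"rz":0,"grip":0.07},{"tx":0.1,"ty":0.071,"tz":0.001,"rx":0,"ry":0,"rz":0,"grip":0.07}]' 15
python3 - <<'E'
from h import *
plan(.4463,.1219,.031,-1)
E
```

```text
clock: 20.7
position: [0.4463, 0.1225, 0.0471]
tool_rot: [[0.001, 0.016, 1.0], [0.0, 1.0, -0.016], [-1.0, 0.0, 0.001]]
ft_force: [-0.1, 0.0, 0.8]
opening: 0.794
clock 20.7 pos [0.4463 0.1225 0.0471] yaw -0.91 tilt [0.     0.0012] open 70.0 F [-0.1  0.   0.8]
t [ 0.0161 -0.0006  0.    ] r [ 0.09  0.07 -0.  ]
```

```bash
python3 -m creep '[{"tx":0.006,"ty":-0.0006,"tz":0,"rx":0,"ry":0,"rz":0,"grip":0.07},{"tx":0.012,"ty":-0.0006,"tz":0,"rx":0,"ry":0,"rz":0,"grip":0.07},{"tx":0.016,"ty":-0.0006,"tz":0,"rx":0,"ry":0,"rz":0,"grip":0.06},{"tx":0.016,"ty":-0.0006,"tz":0,"rx":0,"ry":0,"rz":0,"grip":0.05},{"tx":0.016,"ty":-0.0006,"tz":0,"rx":0,"ry":0,"rz":0,"grip":0.03},{"tx":0.016,"ty":-0.0006,"tz":0,"rx":0,"ry":0,"rz":0,"grip":0.03},{"tx":0.016,"ty":-0.0006,"tz":0,"rx":0,"ry":0,"rz":0,"grip":0.03},{"tx":0.016,"ty":-0.0006,"tz":0,"rx":0,"ry":0,"rz":0,"grip":0.03}]' 15
python3 -m creep '[{"tx":-0.03,"ty":0,"tz":0,"rx":0,"ry":0,"rz":0,"grip":0.03},{"tx":-0.07,"ty":0,"tz":0,"rx":0,"ry":0,"rz":0,"grip":0.03},{"tx":-0.1,"ty":-0.02,"tz":0.02,"rx":0,"ry":0,"rz":0,"grip":0.03},{"tx":-0.11,"ty":-0.06,"tz":0.05,"rx":0,"ry":0,"rz":0,"grip":0.03},{"tx":-0.11,"ty":-0.1,"tz":0.08,"rx":0,"ry":0,"rz":0,"grip":0.03},{"tx":-0.11,"ty":-0.14,"tz":0.11,"rx":0,"ry":0,"rz":0,"grip":0.03},{"tx":-0.11,"ty":-0.18,"tz":0.14,"rx":0,"ry":0,"rz":0,"grip":0.03},{"tx":-0.11,"ty":-0.22,"tz":0.18,"rx":0,"ry":0,"rz":0,"grip":0.03}]' 15
python3 look.py 12 wrist
python3 - <<'E'
from h import *
plan(.6595,-.15,.07,-1)
E
```

```text
clock: 21.7
position: [0.4459, 0.122, 0.0305]
tool_rot: [[0.0, 0.016, 1.0], [0.0, 1.0, -0.016], [-1.0, 0.0, 0.0]]
ft_force: [-0.6, 0.2, -0.4]
opening: 0.483
clock: 22.7
position: [0.6229, -0.1022, 0.1405]
tool_rot: [[-0.0, 0.016, 1.0], [0.0, 1.0, -0.016], [-1.0, 0.0, -0.0]]
ft_force: [1.1, 0.3, -0.4]
opening: 0.482
[ 0.62663946 -0.10737716  0.14014565] [ 1.9 -2.8  8.2 -0.1 -4.5  3.6]
clock 22.75 pos [ 0.6266 -0.1074  0.1401] yaw -1.11 tilt [-0.0024  0.0034] open 42.7 F [-2.3 -3.9 -0.2]
t [ 0.0704 -0.0418  0.0334] r [-0.11  0.19  0.14]
```

View pics/wrist12.png

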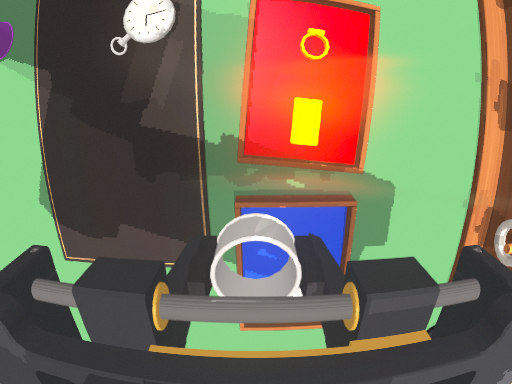

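```bash
python3 -m creep '[{"tx":0,"ty":-0.03,"tz":0.03,"rx":0,"ry":0,"rz":0,"grip":0.03},{"tx":0.02,"ty":-0.04,"tz":0.032,"rx":0,"ry":0,"rz":0,"grip":0.03},{"tx":0.05,"ty":-0.04,"tz":0.032,"rx":0,"ry":0,"rz":0,"grip":0.03},{"tx":0.07,"ty":-0.04,"tz":0.032,"rx":0,"ry":0,"rz":0,"grip":0.03},{"tx":0.08,"ty":-0.04,"tz":0.032,"rx":0,"ry":0,"rz":0,"grip":0.03},{"tx":0.085,"ty":-0.04,"tz":0.032,"rx":0,"ry":0,"rz":0,"grip":0.03},{"tx":0.085,"ty":-0.04,"tz":0.032,"rx":0,"ry":0,"rz":0,"grip":0.03},{"tx":0.085,"ty":-0.04,"tz":0.032,"rx":0,"ry":0,"rz":0,"grip":0.03}]' 15
python3 look.py 13 wrist
python3 - <<'E'
from h import *
plan(.6595,-.15,.0338,-1)
E
```

```text
clock: 23.75
position: [0.654, -0.1414, 0.0562]
tool_rot: [[0.001, 0.016, 1.0], [-0.0, 1.0, -0.016], [-1.0, -0.0, 0.001]]
ft_force: [0.3, 0.8, -0.6]
opening: 0.482
[ 0.65395829 -0.14134652  0.05619525] [-0.   0.1  0.  -0.  -0.1  0.1]
clock 23.8 pos [ 0.654  -0.1413  0.0562] yaw -0.9 tilt [-0.0004  0.0012] open 42.8 F [ 0.1  0.5 -0.9]
t [ 0.0224 -0.0086  0.0057] r [0.1  0.07 0.02]
```

View pics/wrist13.png

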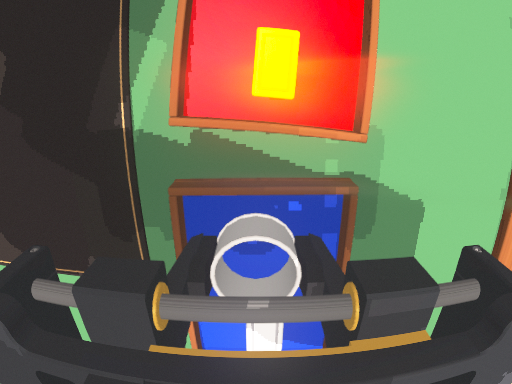

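```bash
python3 -m creep '[{"tx":0,"ty":-0.008,"tz":0.0057,"rx":0,"ry":0,"rz":0,"grip":0.03},{"tx":0.006,"ty":-0.008,"tz":0.0057,"rx":0,"ry":0,"rz":0,"grip":0.03},{"tx":0.012,"ty":-0.008,"tz":0.0057,"rx":0,"ry":0,"rz":0,"grip":0.03},{"tx":0.018,"ty":-0.008,"tz":0.0057,"rx":0,"ry":0,"rz":0,"grip":0.03},{"tx":0.021,"ty":-0.008,"tz":0.0057,"rx":0,"ry":0,"rz":0,"grip":0.03},{"tx":0.0225,"ty":-0.008,"tz":0.0057,"rx":0,"ry":0,"rz":0,"grip":0.03},{"tx":0.0225,"ty":-0.008,"tz":0.0057,"rx":0,"ry":0,"rz":0,"grip":0.03},{"tx":0.0225,"ty":-0.008,"tz":0.0057,"rx":0,"ry":0,"rz":0,"grip":0.03}]' 15
python3 - <<'E'
from h import *
plan(.6595,-.15,.0335,-1)
E
```

```text
clock: 24.8
position: [0.6593, -0.1493, 0.0335]
tool_rot: [[0.0, 0.016, 1.0], [-0.0, 1.0, -0.016], [-1.0, -0.0, 0.0]]
ft_force: [-2.5, 1.1, 5.2]
opening: 0.482
clock 24.8 pos [ 0.6593 -0.1493  0.0335] yaw -0.9 tilt [-0.      0.0002] open 42.5 F [-2.5  1.1  5.2]
t [ 0.     -0.0007  0.0002] r [0.1  0.01 0.  ]
```

```bash
python3 -m creep '[{"tx":0,"ty":0,"tz":0,"rx":0,"ry":0,"rz":0,"grip":0.052},{"tx":0,"ty":0,"tz":0,"rx":0,"ry":0,"rz":0,"grip":0.052},{"tx":0,"ty":0,"tz":0,"rx":0,"ry":0,"rz":0,"grip":0.052},{"tx":-0.02,"ty":0,"tz":0,"rx":0,"ry":0,"rz":0,"grip":0.052},{"tx":-0.06,"ty":0,"tz":0,"rx":0,"ry":0,"rz":0,"grip":0.06},{"tx":-0.09,"ty":0.03,"tz":-0.03,"rx":0,"ry":0,"rz":0,"grip":0.075},{"tx":-0.09,"ty":0.08,"tz":-0.07,"rx":0,"ry":0,"rz":0,"grip":0.075},{"tx":-0.09,"ty":0.12,"tz":-0.1,"rx":0,"ry":0,"rz":0,"grip":0.075}]' 15
python3 -m creep '[{"tx":0,"ty":0.02,"tz":-0.02,"rx":0,"ry":0,"rz":0,"grip":0.075},{"tx":0,"ty":0.03,"tz":-0.02,"rx":0,"ry":0,"rz":0,"grip":0.075},{"tx":0,"ty":0.03,"tz":-0.02,"rx":0,"ry":0,"rz":0,"grip":0.075},{"tx":0,"ty":0.03,"tz":-0.02,"rx":0,"ry":0,"rz":0,"grip":0.075},{"tx":0,"ty":0.03,"tz":-0.02,"rx":0,"ry":0,"rz":0,"grip":0.075},{"tx":0,"ty":0.03,"tz":-0.02,"rx":0,"ry":0,"rz":0,"grip":0.075},{"tx":0,"ty":0.03,"tz":-0.02,"rx":0,"ry":0,"rz":0,"grip":0.075},{"tx":0,"ty":0.03,"tz":-0.02,"rx":0,"ry":0,"rz":0,"grip":0.075}]' 30
python3 look.py 14 wrist
python3 - <<'E'
from h import *
plan(.534,.06,.08,0)
E
python3 meas2.py 14 | grep -E 'watch|cream|red'
```

```text
clock: 25.8
position: [0.5598, -0.0265, 0.1234]
tool_rot: [[0.001, 0.016, 1.0], [-0.0, 1.0, -0.016], [-1.0, 0.0, 0.001]]
ft_force: [0.5, -0.1, -0.9]
opening: 0.85
clock: 26.8
position: [0.5417, 0.0024, 0.123]
tool_rot: [[-0.0, 0.016, 1.0], [-0.0, 1.0, -0.016], [-1.0, -0.0, -0.0]]
ft_force: [0.3, 0.1, -0.6]
opening: 0.852
[0.54167453 0.0024672  0.12299172] [ 0.1 -0.1 -0.1  0.1 -0.1  0. ]
clock 26.85 pos [0.5417 0.0025 0.123 ] yaw -0.9 tilt [0. 0.] open 75.2 F [-0.2 -0.  -0.8]
t [ 0.043   0.0574 -0.0086] r [-0.9  0.  -0. ]
watch rect [525.4  58.7] [62.8 46.3] 9.1 minc [525.   54.6] px [231. 138.]
watch case 533.6 59.1 23.4 bow dir -149.1 reach 43.7Traceback (most recent call last):
  File "meas2.py", line 29, in <module>
    m,X=g; w=W(.011)
    ^^^
TypeError: cannot unpack non-iterable NoneType object
```

View pics/wrist14.png

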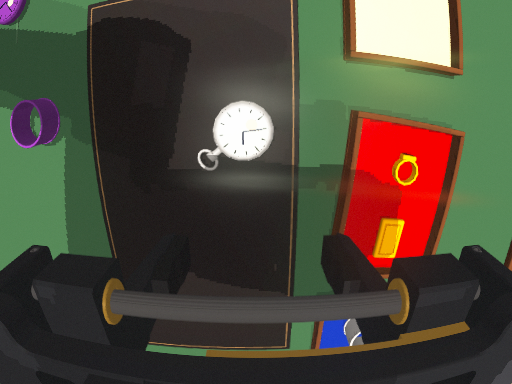

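```bash
python3 - <<'E'
from h import *
plan(.5336,.0591,.055,-59.1)
E
python3 -m creep '[{"tx":0,"ty":0.03,"tz":-0.004,"rx":10,"ry":0,"rz":0,"grip":0.075},{"tx":0,"ty":0.055,"tz":-0.009,"rx":20,"ry":0,"rz":0,"grip":0.075},{"tx":0,"ty":0.0565,"tz":-0.009,"rx":30,"ry":0,"rz":0,"grip":0.075},{"tx":0.01,"ty":0.0565,"tz":-0.009,"rx":40,"ry":0,"rz":0,"grip":0.075},{"tx":0.03,"ty":0.0565,"tz":-0.009,"rx":50,"ry":0,"rz":0,"grip":0.075},{"tx":0.05,"ty":0.0565,"tz":-0.009,"rx":58.2,"ry":0,"rz":0,"grip":0.075},{"tx":0.065,"ty":0.0565,"tz":-0.009,"rx":58.2,"ry":0,"rz":0,"grip":0.075},{"tx":0.068,"ty":0.0565,"tz":-0.009,"rx":58.2,"ry":0,"rz":0,"grip":0.075}]' 30
python3 look.py 15 wrist
python3 - <<'E'
from h import *
plan(.5336,.0591,.031,-59.1)
E
python3 meas2.py 15 | grep -E 'watch'
```

```text
clock 26.85 pos [0.5417 0.0025 0.123 ] yaw -0.9 tilt [0. 0.] open 75.2 F [-0.2 -0.  -0.8]
t [ 0.068   0.0565 -0.009 ] r [58.2  0.  -0. ]
clock: 27.85
position: [0.5333, 0.0592, 0.0543]
tool_rot: [[-0.001, 0.857, 0.516], [0.0, 0.516, -0.857], [-1.0, -0.001, -0.001]]
ft_force: [0.0, -0.4, 1.2]
opening: 0.851
[0.5334409  0.05912364 0.05449701] [-0.1 -1.1 -0.5  0.1  0.8  0.6]
clock 27.9 pos [0.5334 0.0591 0.0545] yaw -58.97 tilt [-0.0007 -0.0005] open 74.9 F [-0.5 -0.1 -0.7]
t [0.0235 0.0001 0.0001] r [ 0.13 -0.03  0.04]
watch rect [529.9  52.7] [64.4 47.2] 62.4 minc [526.1  54.6] px [256. 246.]
watch case 534.9 60.7 22.8 bow dir -142.4 reach 46.1
```

View pics/wrist15.png

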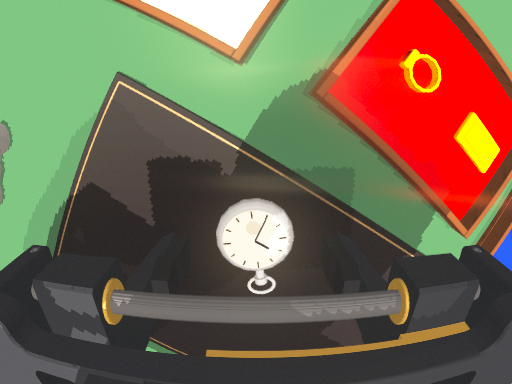

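```bash
python3 -m creep '[{"tx":0.008,"ty":0.0006,"tz":0,"rx":-3,"ry":0,"rz":0,"grip":0.075},{"tx":0.016,"ty":0.0006,"tz":0,"rx":-3,"ry":0,"rz":0,"grip":0.075},{"tx":0.021,"ty":0.0006,"tz":0,"rx":-3,"ry":0,"rz":0,"grip":0.07},{"tx":0.0235,"ty":0.0006,"tz":0,"rx":-3,"ry":0,"rz":0,"grip":0.06},{"tx":0.0235,"ty":0.0006,"tz":0,"rx":-3,"ry":0,"rz":0,"grip":0.03},{"tx":0.0235,"ty":0.0006,"tz":0,"rx":-3,"ry":0,"rz":0,"grip":0.03},{"tx":0.0235,"ty":0.0006,"tz":0,"rx":-3,"ry":0,"rz":0,"grip":0.03},{"tx":0.0235,"ty":0.0006,"tz":0,"rx":-3,"ry":0,"rz":0,"grip":0.03}]' 25
python3 - <<'E'
from h import *
plan(.65,.14,.15,-90)
E
```

```text
clock: 28.9
position: [0.5341, 0.0594, 0.0316]
tool_rot: [[0.0, 0.83, 0.558], [0.0, 0.558, -0.83], [-1.0, 0.0, 0.0]]
ft_force: [-0.5, -0.9, -0.4]
opening: 0.53
clock 28.9 pos [0.5341 0.0594 0.0316] yaw -56.1 tilt [0.0001 0.0001] open 46.7 F [-0.5 -0.9 -0.4]
t [-0.1184  0.1412 -0.0022] r [ 3.39e+01  0.00e+00 -1.00e-02]
```

```bash
python3 -m creep '[{"tx":-0.03,"ty":0,"tz":0,"rx":0,"ry":0,"rz":0,"grip":0.03},{"tx":-0.07,"ty":0,"tz":0,"rx":0,"ry":0,"rz":0,"grip":0.03},{"tx":-0.1,"ty":0.03,"tz":0,"rx":8,"ry":0,"rz":0,"grip":0.03},{"tx":-0.12,"ty":0.07,"tz":-0.01,"rx":16,"ry":0,"rz":0,"grip":0.03},{"tx":-0.12,"ty":0.11,"tz":-0.03,"rx":24,"ry":0,"rz":0,"grip":0.03},{"tx":-0.12,"ty":0.14,"tz":-0.06,"rx":34,"ry":0,"rz":0,"grip":0.03},{"tx":-0.12,"ty":0.145,"tz":-0.06,"rx":34,"ry":0,"rz":0,"grip":0.03},{"tx":-0.12,"ty":0.145,"tz":-0.06,"rx":34,"ry":0,"rz":0,"grip":0.03}]' 25
python3 look.py 16 wrist
python3 - <<'E'
from h import *
plan(.68,.19,.06,-90)
for t in "6","11","14","16":
    p,d,c=load(f"wrist{t}.npz")
    hsv=cv2.cvtColor(p,cv2.COLOR_RGB2HSV); H,S,V=[a.astype(int) for a in cv2.split(hsv)]
    vv,uu=np.mgrid[:384,:512]; w=onplane(c,np.c_[uu.ravel(),vv.ravel()],.006,True).reshape(384,512,3)
    m=((S<90)&(V>150)&(w[...,0]>.58)&(w[...,0]<.76)&(w[...,1]>.08)&(w[...,1]<.3)).astype(np.uint8); m=cv2.morphologyEx(m,cv2.MORPH_OPEN,np.ones((5,5)))
    cs,_=cv2.findContours(m,cv2.RETR_EXTERNAL,cv2.CHAIN_APPROX_NONE)
    if not cs: continue
    q=max(cs,key=cv2.contourArea)
    a=cv2.approxPolyDP(q,5,True)[:,0]; print(t,a.tolist()); print((onplane(c,a,.006,True)*1000).round(0)[:,:2].tolist())
E
```

```text
clock: 29.9
position: [0.6209, 0.1897, 0.1512]
tool_rot: [[-0.001, 1.0, 0.0], [-0.0, 0.0, -1.0], [-1.0, -0.001, 0.0]]
ft_force: [0.1, -0.2, -0.0]
opening: 0.526
[0.62082965 0.18917636 0.15131655] [-0.6 -0.4  0.2  0.1  0.   0.5]
clock 29.95 pos [0.6208 0.1892 0.1513] yaw -90.05 tilt [-0.0005  0.0003] open 46.0 F [ 0.2 -1.1 -0.8]
t [ 0.0913  0.0592 -0.0009] r [-0.05  0.02  0.03]
6 [[285, 5], [293, 10], [351, 0]]
[[580.0, 85.0], [585.0, 80.0], [629.0, 82.0]]
11 [[441, 0], [441, 117], [499, 125], [499, 9], [475, 0]]
[[634.0, 247.0], [632.0, 124.0], [721.0, 124.0], [723.0, 261.0], [684.0, 261.0]]
14 [[355, 0], [357, 51], [449, 65], [447, 0]]
[[627.0, 172.0], [627.0, 126.0], [720.0, 126.0], [722.0, 190.0]]
16 [[176, 79], [181, 183], [187, 183], [187, 172], [225, 165], [226, 174], [233, 167], [265, 173], [297, 168], [302, 173], [291, 183], [321, 178], [327, 83]]
[[724.0, 261.0], [627.0, 261.0], [627.0, 255.0], [637.0, 254.0], [644.0, 218.0], [635.0, 217.0], [642.0, 211.0], [636.0, 181.0], [641.0, 152.0], [636.0, 147.0], [627.0, 157.0], [632.0, 128.0], [720.0, 126.0]]
```

View pics/wrist16.png

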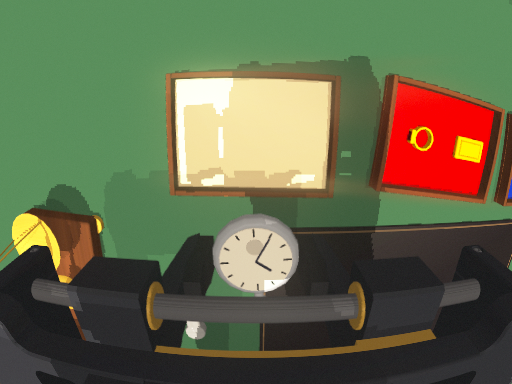

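```bash
python3 - <<'E'
from h import *
p,d,c=load("scene0.npz")
for uv in [(318,147),(280,150),(334,172),(355,153),(344,152),(294,128)]:
    u,v=uv; o,r=ray(c,[uv]); X=o+d[v,u]*r[0]; print(uv,X.round(3))
E
```

```text
(318, 147) [0.502 0.416 0.033]
(280, 150) [0.401 0.372 0.002]
(334, 172) [0.586 0.362 0.017]
(355, 153) [0.588 0.496 0.002]
(344, 152) [0.584 0.414 0.054]
(294, 128) [0.409 0.43  0.053]
```

```bash
python3 -m creep '[{"tx":0,"ty":0.03,"tz":-0.002,"rx":0,"ry":0,"rz":0,"grip":0.03},{"tx":0.02,"ty":0.06,"tz":-0.004,"rx":0,"ry":0,"rz":0,"grip":0.03},{"tx":0.05,"ty":0.063,"tz":-0.004,"rx":0,"ry":0,"rz":0,"grip":0.03},{"tx":0.075,"ty":0.063,"tz":-0.004,"rx":0,"ry":0,"rz":0,"grip":0.03},{"tx":0.09,"ty":0.063,"tz":-0.004,"rx":0,"ry":0,"rz":0,"grip":0.03},{"tx":0.095,"ty":0.063,"tz":-0.004,"rx":0,"ry":0,"rz":0,"grip":0.03},{"tx":0.095,"ty":0.063,"tz":-0.004,"rx":0,"ry":0,"rz":0,"grip":0.03},{"tx":0.095,"ty":0.063,"tz":-0.004,"rx":0,"ry":0,"rz":0,"grip":0.03}]' 25
python3 look.py 17 wrist
python3 - <<'E'
from h import *
plan(.684,.193,.0344,-90)
E
```

```text
clock: 30.95
position: [0.6844, 0.194, 0.0576]
tool_rot: [[0.002, 1.0, -0.002], [0.0, -0.002, -1.0], [-1.0, 0.002, -0.0]]
ft_force: [-0.5, -0.4, -1.0]
opening: 0.531
[0.6843031  0.19404588 0.05751798] [ 0.2  0.2  0.2 -0.  -0.1  0.2]
clock 31.0 pos [0.6843 0.194  0.0575] yaw -90.1 tilt [ 0.0016 -0.0002] open 46.3 F [ 0.4  0.2 -1. ]
t [ 0.0231 -0.0003  0.0011] r [-0.1  -0.01 -0.09]
```

View pics/wrist17.png

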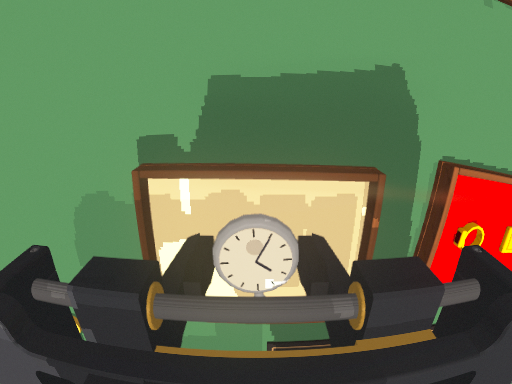

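```bash
python3 -m creep '[{"tx":0.008,"ty":0,"tz":0.001,"rx":0,"ry":0,"rz":0,"grip":0.03},{"tx":0.014,"ty":0,"tz":0.001,"rx":0,"ry":0,"rz":0,"grip":0.03},{"tx":0.019,"ty":0,"tz":0.001,"rx":0,"ry":0,"rz":0,"grip":0.03},{"tx":0.022,"ty":0,"tz":0.001,"rx":0,"ry":0,"rz":0,"grip":0.03},{"tx":0.0232,"ty":0,"tz":0.001,"rx":0,"ry":0,"rz":0,"grip":0.03},{"tx":0.0232,"ty":0,"tz":0.001,"rx":0,"ry":0,"rz":0,"grip":0.03},{"tx":0.0232,"ty":0,"tz":0.001,"rx":0,"ry":0,"rz":0,"grip":0.03},{"tx":0.0232,"ty":0,"tz":0.001,"rx":0,"ry":0,"rz":0,"grip":0.03}]' 25
python3 - <<'E'
from h import *
plan(.684,.193,.0344,-90)
E
```

```text
clock: 32.0
position: [0.6839, 0.193, 0.0345]
tool_rot: [[0.0, 1.0, -0.002], [-0.0, -0.002, -1.0], [-1.0, 0.0, 0.0]]
ft_force: [-4.2, -0.6, 8.4]
opening: 0.527
clock 32.0 pos [0.6839 0.193  0.0345] yaw -90.09 tilt [0.0004 0.0001] open 46.4 F [-4.2 -0.6  8.4]
t [0.0001 0.0001 0.    ] r [-0.09  0.01 -0.02]
```

Contact at 8 N. I'll release, lift clear and back off to look.

```bash
python3 -m creep '[{"tx":-0.0005,"ty":0,"tz":0,"rx":0,"ry":0,"rz":0,"grip":0.062},{"tx":-0.0005,"ty":0,"tz":0,"rx":0,"ry":0,"rz":0,"grip":0.062},{"tx":-0.0005,"ty":0,"tz":0,"rx":0,"ry":0,"rz":0,"grip":0.062},{"tx":-0.02,"ty":0,"tz":0,"rx":0,"ry":0,"rz":0,"grip":0.062},{"tx":-0.06,"ty":0,"tz":0,"rx":0,"ry":0,"rz":0,"grip":0.062},{"tx":-0.11,"ty":0,"tz":0,"rx":-8,"ry":0,"rz":0,"grip":0.062},{"tx":-0.16,"ty":-0.04,"tz":0.04,"rx":-16,"ry":0,"rz":0,"grip":0.062},{"tx":-0.2,"ty":-0.08,"tz":0.08,"rx":-24,"ry":0,"rz":0,"grip":0.062}]' 25
python3 -m creep '[{"tx":-0.04,"ty":-0.04,"tz":0.04,"rx":-10,"ry":0,"rz":0,"grip":0.062},{"tx":-0.08,"ty":-0.08,"tz":0.07,"rx":-20,"ry":0,"rz":0,"grip":0.062},{"tx":-0.1,"ty":-0.12,"tz":0.1,"rx":-30,"ry":0,"rz":0,"grip":0.062},{"tx":-0.1,"ty":-0.13,"tz":0.1,"rx":-40,"ry":0,"rz":0,"grip":0.062},{"tx":-0.1,"ty":-0.13,"tz":0.1,"rx":-50,"ry":0,"rz":0,"grip":0.062},{"tx":-0.1,"ty":-0.13,"tz":0.1,"rx":-60,"ry":0,"rz":0,"grip":0.062},{"tx":-0.1,"ty":-0.13,"tz":0.1,"rx":-66,"ry":0,"rz":0,"grip":0.062},{"tx":-0.1,"ty":-0.13,"tz":0.1,"rx":-66,"ry":0,"rz":0,"grip":0.062}]' 25
python3 look.py 18 wrist scene side
python3 - <<'E'
import cv2
a=cv2.imread('pics/scene18.png')[90:384,130:400]; cv2.imwrite('pics/s18.png',cv2.resize(a,None,fx=2,fy=2,interpolation=cv2.INTER_CUBIC))
E
```

```text
clock: 33.0
position: [0.6143, 0.1238, 0.2245]
tool_rot: [[0.003, 0.912, 0.41], [-0.0, 0.41, -0.912], [-1.0, 0.002, 0.001]]
ft_force: [0.5, -0.3, 0.3]
opening: 0.699
clock: 34.0
position: [0.5365, -0.0197, 0.3228]
tool_rot: [[0.002, 0.003, 1.0], [-0.0, 1.0, -0.003], [-1.0, -0.0, 0.002]]
ft_force: [-0.2, -0.3, -0.3]
opening: 0.702
[ 0.53663846 -0.01968884  0.32216617] [ 0.   0.3  0.2 -0.1 -0.1 -0.4]
```

View pics/wrist18.png

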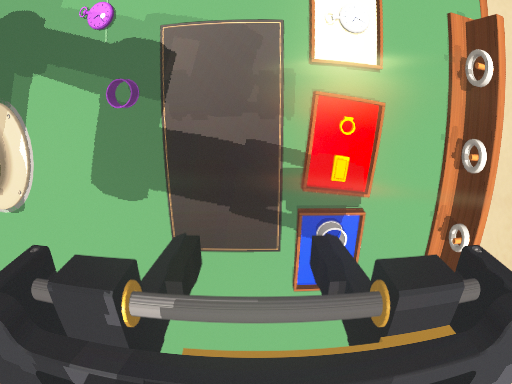

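View pics/s18.png

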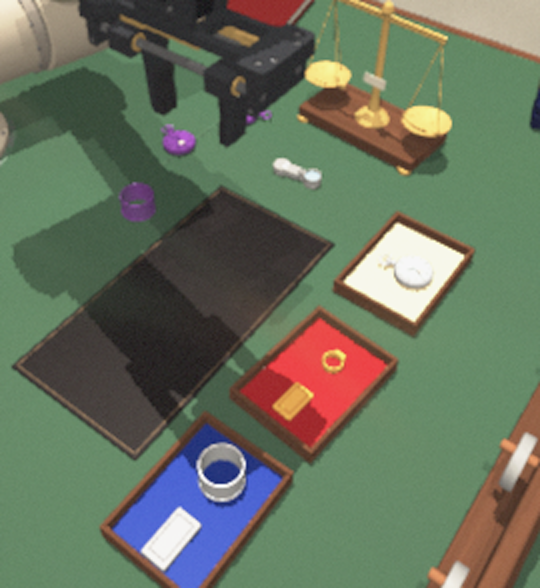

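View pics/side18.png

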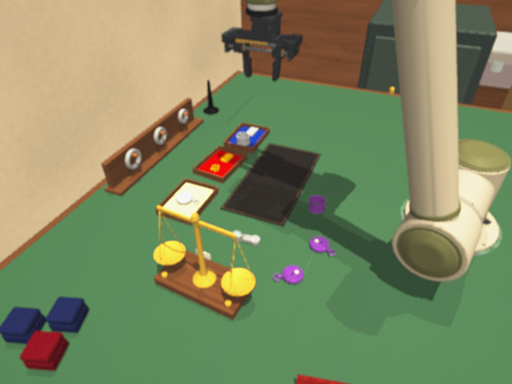

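All five pieces lie flat in the right trays. The scale (318,147) and loupe (247,238 in the side view) are at the same pixels as before. One last check on heights before handing in.

```bash
python3 - <<'E'
from h import *
from station import arm
p,d,c=load("scene18.npz")
vv,uu=np.mgrid[:384,:512]
o,r=ray(c,np.c_[uu.ravel(),vv.ravel()]); X=(o+d.ravel()[:,None]*r).reshape(384,512,3)
for n,(x,y,h) in dict(bar=(667,-38,12),signet=(674,28,14),sbar=(659,-222,13),napkin=(659,-150,34),watch=(684,193,19)).items():
    m=np.hypot(X[...,0]*1000-x,X[...,1]*1000-y)<(11 if n in('bar','sbar') else 24)
    print(n,'top z p95',(np.percentile(X[m][:,2],[50,95])*1000).round(1),'expect',h)
a,_,_=load("scene0.npz"); print('scale/loupe diff',np.abs(a[85:185,262:360].astype(int)-p[85:185,262:360]).mean().round(2))
print(arm.finish_job())
E
```

```text
bar top z p95 [12.2 14.1] expect 12
signet top z p95 [ 6.3 13.8] expect 14
sbar top z p95 [13.  15.1] expect 13
napkin top z p95 [12.6 34.8] expect 34
watch top z p95 [18.9 21.3] expect 19
scale/loupe diff 11.68
the job is handed in; nothing more can be done
None
```

The lot is sorted and handed in, using about 34 s of the 109 s allowed. The gold bar and signet ring are in the red tray, the silver bar and napkin ring in the blue, and the pocket watch in the cream. Four of the pieces were let go on felt contact with the lining (5 to 8 N). For the signet ring I lowered a last 0.7 mm and took no force reading before letting go.

**What the last checks showed:**
- **Placement:** the final pictures show every piece the same way up, inside its tray and clear of the walls and of each other. The tops measured within 2–3 mm of what lying flat should give.
- **Scale, loupe and look-alikes:** I never went near them, and by eye they are in the same place as at the start.
- **One check that didn't settle it:** the before-and-after picture difference around the scale and loupe was not near zero (mean 11.7 of 255). I put this down to the gripper and its shadow entering the view, but I did not test that.

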